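# Put the lids back on the kitchenette canisters

### The job

The four white canisters have been washed and are dry: put on each of them its own wooden lid, the one of its shape and size, seated flat and centred all round, with the square and the oblong lid turned in line with their canisters. Set the lids down rather than dropping them, and leave the canisters standing where they are. The middle-sized round lid fits none of them: leave it where it lies.

Things in the scene. Friction and masses are not known exactly. Their poses are not given: they have to be found in the camera images.
- large_round_canister: open white ceramic canister, round, the larger of the two round ones, 98 mm outside diameter, 68 mm high, walls 4 mm, floor 5 mm, about 0.4 kg, standing loose on the worktop; origin at the centre of its underside, z up
- small_round_canister: open white ceramic canister, round, the smaller of the two round ones, 62 mm outside diameter, 60 mm high, walls 4 mm, floor 5 mm, about 0.4 kg, standing loose on the worktop; origin at the centre of its underside, z up
- square_canister: open white ceramic canister, square, 74 x 74 mm outside, 64 mm high, walls 4 mm, floor 5 mm, about 0.4 kg, standing loose on the worktop; origin at the centre of its underside, z up, x and y along its sides
- oblong_canister: open white ceramic canister, oblong (rectangular), 92 mm long (its x) by 58 mm (its y) outside, 56 mm high, walls 4 mm, floor 5 mm, about 0.4 kg, standing loose on the worktop; origin at the centre of its underside, z up
- large_round_lid: wooden lid, round, the largest of three round lids, 110 mm in diameter, lying knob up. Plug underneath 74 mm in diameter (8 mm play all round in its canister), 5 mm deep; plate 8 mm; thin neck; dark upright round knob, 24 mm diameter, at the centre, 16 to 40 mm above the origin. Origin: centre of the plug's underside, z up. Seated with its plate on the rim, its origin is 63 mm above the canister's
- small_round_lid: wooden lid, round, the smallest of three round lids, 74 mm in diameter, lying knob up. Plug underneath 38 mm in diameter (8 mm play all round in its canister), 5 mm deep; plate 8 mm; thin neck; dark upright round knob, 24 mm diameter, at the centre, 16 to 40 mm above the origin. Origin: centre of the plug's underside, z up. Seated with its plate on the rim, its origin is 55 mm above the canister's
- square_lid: wooden lid, square, 86 x 86 mm, x and y along its sides, lying knob up. Plug underneath 50 x 50 mm (8 mm play all round in its canister), 5 mm deep; plate 8 mm; thin neck; dark upright round knob, 24 mm diameter, at the centre, 16 to 40 mm above the origin. Origin: centre of the plug's underside, z up. Seated with its plate on the rim, its origin is 59 mm above the canister's
- oblong_lid: wooden lid, oblong (rectangular), 104 mm long (its x) by 70 mm (its y), lying knob up. Plug underneath 68 x 34 mm (8 mm play all round in its canister), 5 mm deep; plate 8 mm; thin neck; dark upright round knob, 24 mm diameter, at the centre, 16 to 40 mm above the origin. Origin: centre of the plug's underside, z up. Seated with its plate on the rim, its origin is 51 mm above the canister's
- spare_lid: wooden lid, round, the middle-sized of three round lids, 92 mm in diameter, lying knob up. Plug underneath 56 mm in diameter, 5 mm deep; plate 8 mm; thin neck; dark upright round knob, 24 mm diameter, at the centre, 16 to 40 mm above the origin. Origin: centre of the plug's underside, z up. It belongs to none of the canisters and stays where it lies
Things that resemble listed ones, but are neither listed nor needed, are in the scene too. What is shaped like the square_canister but pink or purple is not meant.

How it is judged:
At the end, for the whole second after the job is handed in: Each of the four lids lies on its own canister, centres within 10 mm, within 4 mm of seated height, level within 0.08 rad; square and oblong lids in line with their canisters within 0.25 rad (any symmetric way round); lids released and at rest; spare lid within 30 mm of where it lay (horizontal distance between large_round_lid and large_round_canister below 0.01 m and z of large_round_lid in the frame of large_round_canister between 0.059 and 0.067 m and angle between each of large_round_lid, large_round_canister, small_round_lid, small_round_canister, square_lid, square_canister, oblong_lid, oblong_canister's own z axis and vertical below 0.08 rad and linear speed of each of large_round_lid, small_round_lid, square_lid, oblong_lid below 0.02 m/s and contact force between each of large_round_lid, small_round_lid, square_lid, oblong_lid and the fingers below 0.05 N and horizontal distance between small_round_lid and small_round_canister below 0.01 m and z of small_round_lid in the frame of small_round_canister between 0.051 and 0.059 m and horizontal distance between square_lid and square_canister below 0.01 m and z of square_lid in the frame of square_canister between 0.055 and 0.063 m and (angle between the x axis of square_lid and the x axis of square_canister, either way round below 0.25 rad or angle between the x axis of square_lid and the y axis of square_canister, either way round below 0.25 rad) and horizontal distance between oblong_lid and oblong_canister below 0.01 m and z of oblong_lid in the frame of oblong_canister between 0.047 and 0.055 m and angle between the x axis of oblong_lid and the x axis of oblong_canister, either way round below 0.25 rad and distance of spare_lid from where it was at the start of the episode below 0.03 m); the robot touches nothing.
It fails at once if a canister is shifted by more than 35 mm or lifted (distance of any of large_round_canister, small_round_canister, square_canister, oblong_canister from where it was at the start of the episode above 0.035 m).
It fails at once if the spare lid is moved by more than 30 mm (distance of spare_lid from where it was at the start of the episode above 0.03 m).
It fails at once if a lid is dropped or thrown (moves free of the fingers at over 0.8 m/s, a fall of about 30 mm) ((linear speed of large_round_lid above 0.8 m/s and contact force between large_round_lid and the fingers below 0.01 N) or (linear speed of small_round_lid above 0.8 m/s and contact force between small_round_lid and the fingers below 0.01 N) or (linear speed of square_lid above 0.8 m/s and contact force between square_lid and the fingers below 0.01 N) or (linear speed of oblong_lid above 0.8 m/s and contact force between oblong_lid and the fingers below 0.01 N)).
It also fails if it takes over 102 s, if anything falls off the work surface, if the arm or the gripper's body presses on something with over 40 N, if the wrist force passes 120 N, or if a joint passes its speed limit or range.

### The arm

A 7-joint arm with a two-finger parallel gripper is mounted at the origin on the work surface. World frame = base frame: x ahead of the robot, y to its left, z up, the work surface at z = 0. Lengths are in m, angles in rad, forces in N, time in s.
With the tool pointing down it reaches from about 0.425 to 0.875 m from the base axis. Payload 4.7 kg.
Tool frame: the origin (TCP) lies at the very end of the fingers, on their centre line; the grasp point (between the pads) lies 19 mm behind it (grip_point_offset is the distance from the TCP to the grasp point, in m); x points along the fingers, z is the direction in which the jaws open and shut, and the axes are right-handed (so a half turn about x gives the same grasp; the last joint's range is limited). The gripper opens to 87 mm and grips with 3 to 60 N. Pads are 19 mm wide; open, the fingers measure 117 mm over their backs; the gripper's body (75 mm by 190 mm) begins 51 mm behind the grasp point.
Start: joints at [1.35, 0.321, -0.07, 1.45, 0.023, 1.371, -0.057], TCP at [0.151, -0.632, 0.223] pointing down, gripper open.
Joint ranges: [-2.86, 2.86], [-0.3, 2.09], [-1.38, 1.24], [0.06, 2.45], [-1.56, 4.7], [0.09, 2.05], [-2.69, 2.69]. Speed limits (rad/s): [2.57, 2.57, 3.14, 3.14, 3.14, 3.14, 3.14].

### API

Orientations are given as a rotation vector (axis times angle).
In Python, from bench import get_state, get_image, calibration, close_job, grip_point_offset gives the robot as it stands.
- The arm moves only by the tool play_rows, never from a script. Its argument "targets" is a list of rows, each an object with "claw": the closure, from 0 (fully open) to 1 (shut); "linear": the shift along the tool's x, y, z as a fraction of full scale, a list of three; "rotation": the turn, a rotation vector about the tool's x, y, z as a fraction of full scale, a list of three. In form: [{"claw": claw, "linear": [x, y, z], "rotation": [wx, wy, wz]}, ...]. A call has 1 to 10 rows; each row shifts and turns the pose as measured when the row begins, along the tool's axes as they then stand; what a row does not reach is not made up. Full scale, the value 1, is 2.5 cm for a shift and 90 degrees for a turn. A row lasts 1/12 s, in which the tool goes at most 41.7 mm and 7.16 degrees, less where a joint would pass 70% of its speed; a pose out of reach is approached as far as the arm can. A call with a number of a shift or a turn outside -1 to 1 is refused whole. A call with a gripper value outside its range is refused whole. The fingers move at their own pace and stop on an object; "newtons" is the grip in N (left out, the last holds). Time passes only in rows, so rows that do not move let the fingers close. It gives the time, the measured TCP pose, the force and the opening at its end, in the units of the state.
- get_state(): the state, without advancing time (a new reading comes with each control period).
- get_image(name): name is "scene" or "top" or "wrist"; returns the picture (384x512x3 uint8, blue, green, red); there is no depth.
- calibration(name): a dict with "fx", "fy", "cx", "cy" (pixels), "rvec" (rotation vector, rad) and "tvec" (3), from world to camera coordinates, as OpenCV has them; the wrist camera has in their place "hand_eye" (4x4, takes a point from camera to tool coordinates, whose origin is the TCP and whose axes are the tool frame's). Camera axes: x right, y down, z forward; pixel columns grow to the right and rows downward; lengths in m; the calibration is good to about 2 mm. The wrist camera is an equidistant fisheye: a pixel r from the principal point sees the ray r / f radians off the axis. A picture is of the moment at which its call begins: read the wrist's pose just before it. calibration takes no time and is no camera call.
- close_job(): hands the job in, once; it reports no verdict.
The state is a dict: "time": time; "joint_positions": joint angles; "qd": joint speeds; "joint_torque": joint torques, N m; "position": TCP position; "tool_rot": TCP orientation; "ft_force": force on the tool from outside, world axes, zero at the start; "torque": the same for the moment, N m; "grip_width": opening from 0.0 (shut) to 1.0 (fully open).
Only numpy, scipy, OpenCV 4.12 (cv2) and the standard library are available. Lean on these libraries where they do the work, as an engineer would, in place of code of your own. Each camera call takes 0.05 s, during which the arm holds its last target. There are 200 camera calls.

## Working session

There is one attempt and no reset: what is moved stays moved. The work goes in short steps, Python scripts to look and compute and a tool call to move; the robot and the scene stay as the last step left them, time stands still between calls to the robot, and variables do not carry over. Pictures are saved under pics/ and viewed, about 12 in all and at most 16, crops included, and the job is handed in when it is done.

Besides the shell and the picture viewer there is one more tool, called after "Request:" as name(argument=value, ...) on one line, values as JSON. play_rows: Moves the arm, as the interface text tells. Shift numbers are shares of 2.5 cm and turn numbers shares of 90 degrees, none past 1 either way. Its arguments: {"type":"object","properties":{"targets":{"type":"array"},"newtons":{"type":"number"}},"required":["targets"]}

```bash
mkdir -p pics; python3 - <<'E'
from bench import *
import cv2,numpy as np
s=get_state();print(s)
for n in("top","scene","wrist"):
    cv2.imwrite(f"pics/{n}0.png",get_image(n));print(n,calibration(n))
a=[cv2.imread(f"pics/{n}0.png") for n in("top","scene")]
print(grip_point_offset)
E
```

```text
{'time': 0.0, 'joint_positions': array([ 1.35011046,  0.32181716, -0.0700607 ,  1.45167207,  0.02259947,
        1.37079067, -0.05689586]), 'qd': array([ 0.00046925, -0.00025855, -0.00034932, -0.00035116,  0.00029923,
       -0.00105545,  0.00078631]), 'joint_torque': array([ 2.00162447e-05, -4.91295218e+01, -4.04400984e-01, -3.12524092e+01,
       -6.40396331e-02,  4.37348220e-02,  2.22692161e-04]), 'position': array([ 0.15102144, -0.63164626,  0.22146658]), 'tool_rot': array([ 1.03565892,  1.31275909, -1.03383302]), 'ft_force': array([ 0.21380007,  0.29907988, -0.35092623]), 'torque': array([ 0.05762392,  0.01063044, -0.00116957]), 'grip_width': 0.9994040670856601}
top {'fx': 351.79326907755006, 'fy': 351.79326907755006, 'cx': 247.07994244777274, 'cy': 196.6928050133945, 'rvec': array([ 2.19803426, -2.13224094,  0.13935438]), 'tvec': array([0.00989855, 0.44415687, 1.00410582])}
scene {'fx': 379.8481079857152, 'fy': 379.8481079857152, 'cx': 256.07090702078926, 'cy': 195.743877449242, 'rvec': array([ 0.66785916,  2.64915378, -1.13126303]), 'tvec': array([ 0.40818211, -0.12032009,  1.30750998])}
wrist {'fx': 297.3186396354542, 'fy': 297.3186396354542, 'cx': 257.555401322168, 'cy': 190.60468903946543, 'hand_eye': array([[ 8.82539200e-04, -2.91579549e-01,  9.56546176e-01,
        -1.61191223e-01],
       [-1.15391073e-03, -9.56546209e-01, -2.91578494e-01,
         7.98369778e-02],
       [ 9.99998945e-01, -8.46439450e-04, -1.18064630e-03,
        -1.56614983e-04],
       [ 0.00000000e+00,  0.00000000e+00,  0.00000000e+00,
         1.00000000e+00]])}
0.0187
```

View pics/top0.png

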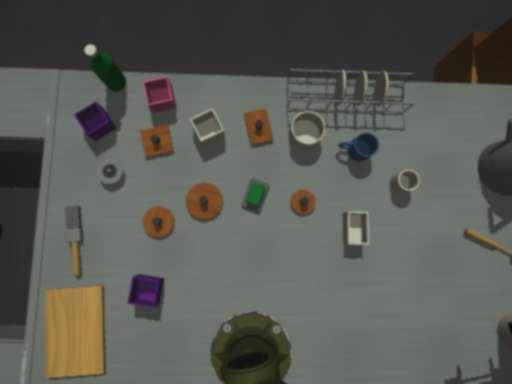

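View pics/scene0.png

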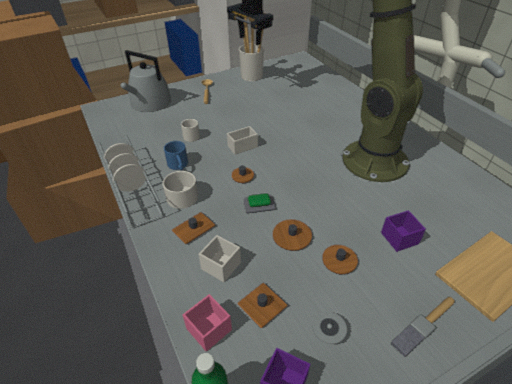

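```bash
cat > h.py <<'E'
import cv2,numpy as np
from bench import *
from scipy.spatial.transform import Rotation as R
def ray(name,uv,st=None):
    c=calibration(name);uv=np.atleast_2d(np.float64(uv))
    p=(uv-[c['cx'],c['cy']])/c['fx']
    if name=='wrist':
        r=np.linalg.norm(p,axis=1,keepdims=True);d=np.hstack([p/np.maximum(r,1e-9)*np.sin(r),np.cos(r)])
        H=c['hand_eye'];T=R.from_rotvec(st['tool_rot']).as_matrix()
        return T@H[:3,3]+st['position'],d@(T@H[:3,:3]).T
    M=R.from_rotvec(c['rvec']).as_matrix()
    return -M.T@c['tvec'],np.hstack([p,np.ones((len(p),1))])@M
def plane(name,uv,z,st=None):
    o,d=ray(name,uv,st);return (o+d*((z-o[2])/d[:,2:]))[:,:2]
def masks(im):
    h=cv2.cvtColor(im,cv2.COLOR_BGR2HSV)
    lid=cv2.inRange(h,(3,130,60),(15,255,255))
    white=cv2.inRange(h,(0,0,150),(180,70,255))
    dark=cv2.inRange(h,(0,0,0),(180,255,75))
    return lid,white,dark
def blobs(m,lo=60,hi=1e9):
    return [c for c in cv2.findContours(m,cv2.RETR_EXTERNAL,cv2.CHAIN_APPROX_NONE)[0] if lo<cv2.contourArea(c)<hi]
def rect(P):
    (x,y),(w,h),a=cv2.minAreaRect(np.float32(P)*1000)
    if w<h:w,h,a=h,w,a+90
    return np.round([x,y,w,h,a%180],1)
def go(p,yaw=None,st=None):
    """tool-frame units to target p; yaw = world angle of jaw axis (deg)"""
    st=st or get_state();T=R.from_rotvec(st['tool_rot']).as_matrix()
    lin=T.T@(np.array(p)-st['position'])/.025
    z=T[:,2];cur=np.degrees(np.arctan2(z[1],z[0]))
    out=[np.round(lin,2).tolist(),'jaw',round(cur,1)]
    xe=np.array([0,0,-1.])
    if yaw is not None:
        a=np.radians(cur+((yaw-cur+90)%180-90));zt=np.array([np.cos(a),np.sin(a),0])
    else: zt=z*[1,1,0];zt/=np.linalg.norm(zt)
    G=np.c_[xe,np.cross(zt,xe),zt]
    out+=['rot',np.round(R.from_matrix(T.T@G).as_rotvec()/(np.pi/2),3).tolist()]
    return out
E
python3 - <<'E'
from h import *
im=cv2.imread('pics/top0.png');l,w,d=masks(im)
for c in blobs(l): 
    (u,v),_=cv2.minEnclosingCircle(c);print('lid',int(u),int(v),rect(plane('top',c[:,0],.011)))
for u,v in[(308,128),(408,181),(207,125),(357,228)]:print(im[v-14:v+15:4,u].tolist())
for c in blobs(w,80):
    (u,v),_=cv2.minEnclosingCircle(c);print('white',int(u),int(v),rect(plane('top',c[:,0],.06)))
l=cv2.dilate(l,np.ones((9,9)))
for c in blobs(d&l,8,200):
    (u,v),_=cv2.minEnclosingCircle(c);print('knob',int(u),int(v),rect(plane('top',c[:,0],.035)))
E
```

```text
lid 158 221 [364.1 282.8  85.6  82.1   3.1]
lid 302 201 [ 436.4 -143.4   68.9   65.6    0.8]
lid 203 200 [429.7 151.2 104.3 103.7 137.2]
lid 156 140 [608.1 302.1  84.7  81.7  14.1]
lid 258 126 [661.7  -4.  100.8  65.4  13.7]
lid 474 72 [ 860.1 -673.1   66.5   21.9  177.3]
lid 481 38 [ 982.4 -693.4   65.3   34.5  132.6]
[[60, 67, 68], [57, 64, 64], [90, 101, 102], [91, 102, 104], [91, 102, 103], [104, 117, 119], [162, 181, 183], [157, 175, 178]]
[[110, 117, 110], [89, 101, 101], [56, 63, 63], [73, 82, 83], [84, 94, 95], [78, 88, 89], [80, 88, 88], [64, 68, 64]]
[[124, 138, 140], [56, 63, 64], [68, 77, 78], [90, 102, 103], [91, 102, 103], [91, 103, 105], [144, 162, 164], [77, 87, 89]]
[[89, 99, 100], [92, 104, 105], [93, 105, 106], [95, 107, 109], [162, 181, 183], [163, 181, 184], [163, 182, 184], [161, 180, 181]]
white 355 234 [ 342.3 -281.4   47.4   33.6    1.7]
white 305 139 [ 614.  -140.6   56.1   23.2   77.5]
knob 156 223 [358.5 277.3  36.2  21.5  29.7]
knob 206 217 [374.3 137.6  55.2   9.5 101.2]
knob 304 203 [ 427.9 -140.8   38.    20.4    0.5]
knob 203 203 [418.9 148.9  37.9  20.3   2.5]
knob 159 155 [556.  285.1  77.7   8.2 104.8]
knob 261 143 [601.  -14.8  58.3   8.  104.3]
knob 155 142 [597.5 297.1  44.2  22.2  21.3]
knob 258 127 [650.8  -4.4  39.9  20.9   1.5]
knob 162 122 [656.4 282.5  53.1  10.9 100.4]
```

```bash
python3 - <<'E'
from h import *
im=cv2.imread('pics/top0.png').astype(int)
m=np.uint8((im[...,2]-im[...,0]>=7)&(im[...,2]>=im[...,1])&(im[...,2]-im[...,0]<35))*255
m=cv2.morphologyEx(m,cv2.MORPH_OPEN,np.ones((3,3)))
for c in blobs(m,150,5000):
    (u,v),_=cv2.minEnclosingCircle(c);print('can',int(u),int(v),rect(plane('top',c[:,0],.06)))
print(go([.436,-.143,.22],0), go([.5,-.43,.22]))
E
```

```text
can 509 328 [ 101.6 -691.    69.1   35.8  176.6]
can 356 228 [ 360.8 -283.9   91.1   65.2  179.8]
can 405 180 [ 499.  -429.6   72.    58.3  118. ]
can 305 129 [ 640.9 -142.2  108.3   95.   136.8]
can 207 126 [639.  145.5  90.1  75.2  28. ]
can 162 105 [695.5 277.2  78.5  26.2 105.4]
can 156 90 [746.3 297.   59.4  58.4 105.5]
can 473 50 [ 907.2 -640.2  245.5  216.1   90. ]
[[0.09, 15.63, -16.36], 'jaw', np.float64(-76.5), 'rot', [-0.851, -0.001, -0.001]] [[0.07, 15.45, -4.6], 'jaw', np.float64(-76.5), 'rot', [0.0, -0.001, 0.0]]
```

Request:
play_rows(targets=[{"claw": 0.3, "linear": [0, 1, -0.3], "rotation": [0, 0, 0]}, {"claw": 0.3, "linear": [0, 1, -0.3], "rotation": [0, 0, 0]}, {"claw": 0.3, "linear": [0, 1, -0.3], "rotation": [0, 0, 0]}, {"claw": 0.3, "linear": [0, 1, -0.3], "rotation": [0, 0, 0]}, {"claw": 0.3, "linear": [0, 1, -0.3], "rotation": [0, 0, 0]}, {"claw": 0.3, "linear": [0, 1, -0.3], "rotation": [0, 0, 0]}, {"claw": 0.3, "linear": [0, 1, -0.3], "rotation": [0, 0, 0]}, {"claw": 0.3, "linear": [0, 1, -0.3], "rotation": [0, 0, 0]}, {"claw": 0.3, "linear": [0, 1, -0.3], "rotation": [0, 0, 0]}, {"claw": 0.3, "linear": [0, 1, -0.3], "rotation": [0, 0, 0]}])

```text
time: 0.98
position: [0.3752, -0.5, 0.2158]
tool_rot: [1.048, 1.315, -1.051]
ft_force: [-0.4, -0.0, 0.4]
grip_width: 0.701
```

```bash
python3 - <<'E'
from h import *
print(get_state()['position'],go([.5,-.37,.22]))
E
```

```text
[ 0.37517406 -0.50004983  0.21582741] [[-0.19, 5.99, -4.01], 'jaw', np.float64(-77.6), 'rot', [0.0, -0.005, 0.005]]
```

Request:
play_rows(targets=[{"claw": 0.3, "linear": [0, 0.9, -0.8], "rotation": [0, 0, 0]}, {"claw": 0.3, "linear": [0, 0.9, -0.8], "rotation": [0, 0, 0]}, {"claw": 0.3, "linear": [0, 0.9, -0.8], "rotation": [0, 0, 0]}, {"claw": 0.3, "linear": [0, 0.9, -0.8], "rotation": [0, 0, 0]}, {"claw": 0.3, "linear": [0, 0, -1], "rotation": [0, 0, 0]}, {"claw": 0.3, "linear": [0, 0, 0], "rotation": [0, 0, 0]}])

```text
time: 1.48
position: [0.4493, -0.3656, 0.2126]
tool_rot: [1.045, 1.323, -1.04]
ft_force: [0.2, 0.5, 0.2]
grip_width: 0.699
```

```bash
python3 - <<'E'
from h import *
s=get_state();im=get_image('wrist');cv2.imwrite('pics/w1.png',im);np.save('w1.npy',s,allow_pickle=True);print(s['position'])
E
```

```text
[ 0.44926004 -0.36564159  0.21262601]
```

View pics/w1.png

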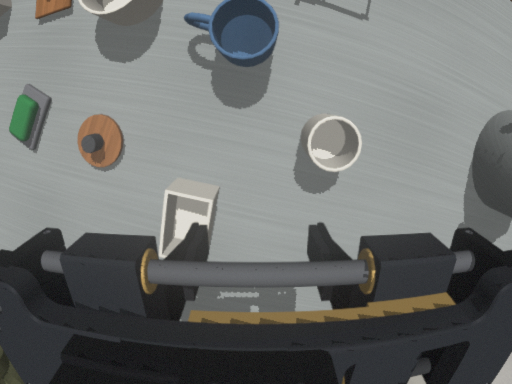

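```bash
cat >> h.py <<'E'
def report(im,st,name='wrist'):
    l,_,_=masks(im)
    for c in blobs(l,300):
        P=plane(name,c[:,0],.013,st);(x,y),r=cv2.minEnclosingCircle(np.float32(P)*1000)
        print('lid',c[:,0].mean(0).astype(int),'circ',round(x),round(y),round(2*r),'rect',rect(P),'edge' if c.min()<2 or c[...,0].max()>509 else '')
def rim(im,st,uv,z,rad,name='wrist',t=150):
    """bright rim top near uv: circle/rect fit on plane z"""
    i=im.astype(int);m=np.uint8((im.min(2)>t)&(i[...,2]-i[...,0]>=4))*255
    k=np.zeros_like(m);cv2.circle(k,uv,rad,255,-1);m&=k
    c=np.argwhere(m)[:,::-1];P=plane(name,c,z,st)
    (x,y),r=cv2.minEnclosingCircle(np.float32(P)*1000)
    print('rim circ',round(x,1),round(y,1),round(2*r,1),'rect',rect(P),len(c));return m
E
python3 - <<'E'
from h import *
s=np.load('w1.npy',allow_pickle=True).item();im=cv2.imread('pics/w1.png')
report(im,s)
for t in(130,150,170): m=rim(im,s,(335,143),.06,32,t=t); m2=rim(im,s,(190,215),.056,40,t=t)
print(go([.436,-.143,.12],-90))
cv2.imwrite('pics/c.png',cv2.resize(np.hstack([im[90:190,280:390],cv2.cvtColor(m,8)[90:190,280:390],im[170:270,140:250],cv2.cvtColor(m2,8)[170:270,140:250]]),None,fx=1.8,fy=1.8))
E
```

```text
rim circ 504.5 -434.6 66.3 rect [ 502.9 -436.2   61.9   61.3    3.3] 2035
rim circ 378.9 -297.8 105.4 rect [ 378.5 -291.6   97.4   61.2  178.5] 2247
rim circ 504.6 -434.7 66.3 rect [ 503.2 -436.2   61.3   60.6   77.8] 1028
rim circ 378.9 -297.8 105.4 rect [ 378.8 -290.3   98.4   60.   176.9] 1809
rim circ 503.3 -436.5 61.9 rect [ 503.3 -436.5   60.7   60.3   63.8] 712
rim circ 374.2 -291.1 89.6 rect [ 373.4 -291.    72.2   58.4    0.8] 982
[[3.8, 1.51, -8.84], 'jaw', np.float64(-77.1), 'rot', [0.144, -0.007, 0.005]]
```

View pics/c.png

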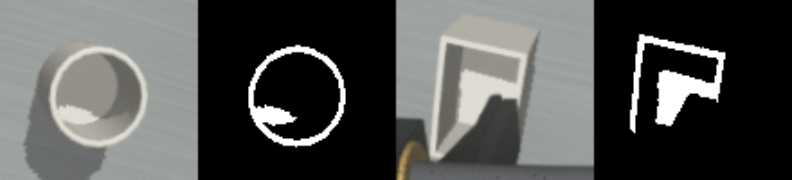

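```bash
sed -i 's/(3,130,60),(15,255,255)/(3,90,50),(18,255,255)/' h.py; python3 - <<'E'
from h import *
s=np.load('w1.npy',allow_pickle=True).item();im=cv2.imread('pics/w1.png')
print(cv2.cvtColor(im,cv2.COLOR_BGR2HSV)[150,95:120:5])
report(im,s)
print(go([.436,-.143,.12],-90))
E
```

```text
[[  8  16  65]
 [ 13  92 108]
 [ 13 116 156]
 [ 12 119 156]
 [ 13 119 161]]
lid [ 99 140] circ 438 -144 73 rect [ 437.3 -143.9   71.4   70.7   98.1] 
lid [51  6] circ 626 -16 75 rect [618.7 -15.9  75.2  27.5  87.1] edge
[[3.8, 1.51, -8.84], 'jaw', np.float64(-77.1), 'rot', [0.144, -0.007, 0.005]]
```

Request:
play_rows(targets=[{"claw": 0.3, "linear": [0, 0.15, -1], "rotation": [0, 0, 0]}, {"claw": 0.3, "linear": [0, 0.15, -1], "rotation": [0, 0, 0]}, {"claw": 0.3, "linear": [0.5, 0.15, -1], "rotation": [0, 0, 0]}, {"claw": 0.3, "linear": [0.5, 0.15, -1], "rotation": [0, 0, 0]}, {"claw": 0.3, "linear": [0.5, 0.15, -1], "rotation": [0, 0, 0]}, {"claw": 0.3, "linear": [0.5, 0.15, -1], "rotation": [0, 0, 0]}, {"claw": 0.3, "linear": [0.5, 0.15, -1], "rotation": [0, 0, 0]}, {"claw": 0.3, "linear": [0.5, 0.15, -1], "rotation": [0, 0, 0]}, {"claw": 0.3, "linear": [0.5, 0.2, -0.9], "rotation": [0, 0, 0]}, {"claw": 0.3, "linear": [0, 0, 0], "rotation": [0, 0, 0]}])

```text
time: 2.37
position: [0.4308, -0.1489, 0.1226]
tool_rot: [1.056, 1.305, -1.061]
ft_force: [-0.1, -0.3, -1.0]
grip_width: 0.699
```

```bash
cat > look.py <<'E'
import sys
from h import *
n=sys.argv[1];s=get_state();im=get_image('wrist');cv2.imwrite(f'pics/{n}.png',im);np.save(f'{n}.npy',s,allow_pickle=True)
print(s['time'],s['position']);report(im,s)
E
python3 look.py w2; python3 -c "
from h import *
print(go([.4375,-.144,.017]))"
```

```text
2.3667 [ 0.43082627 -0.14890718  0.12258563]
lid [252 177] circ 437 -142 72 rect [ 437.4 -141.8   71.2   70.5  101.8] 
lid [ 18 138] circ 431 147 111 rect [431.2 135.2 107.7  82.5   0.5] edge
[[4.26, 0.33, -0.25], 'jaw', np.float64(-78.4), 'rot', [0.0, -0.0, 0.003]]
```

View pics/w2.png

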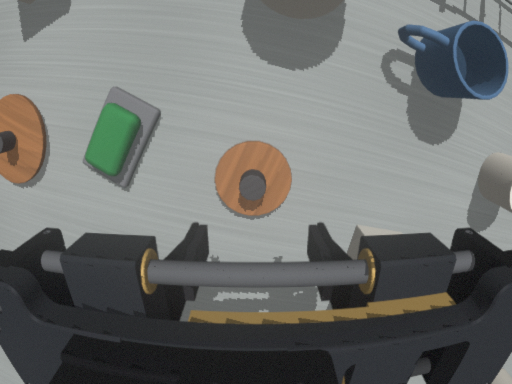

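Request:
play_rows(newtons=20, targets=[{"claw": 0.3, "linear": [0.9, 0.35, -0.33], "rotation": [0, 0, 0]}, {"claw": 0.3, "linear": [0.9, 0, 0], "rotation": [0, 0, 0]}, {"claw": 0.3, "linear": [0.9, 0, 0], "rotation": [0, 0, 0]}, {"claw": 0.3, "linear": [0.8, 0, 0], "rotation": [0, 0, 0]}, {"claw": 0.3, "linear": [0.7, 0, 0], "rotation": [0, 0, 0]}, {"claw": 1, "linear": [0, 0, 0], "rotation": [0, 0, 0]}, {"claw": 1, "linear": [0, 0, 0], "rotation": [0, 0, 0]}, {"claw": 1, "linear": [0, 0, 0], "rotation": [0, 0, 0]}, {"claw": 1, "linear": [0, 0, 0], "rotation": [0, 0, 0]}])

```text
time: 3.17
position: [0.4441, -0.1594, 0.0208]
tool_rot: [1.068, 1.279, -1.074]
ft_force: [0.5, 0.5, 0.0]
grip_width: 0.483
```

Request:
play_rows(targets=[{"claw": 0.4, "linear": [0, 0, 0], "rotation": [0, 0, 0]}])

```text
time: 3.25
position: [0.4448, -0.1602, 0.0219]
tool_rot: [1.068, 1.277, -1.074]
ft_force: [-0.5, 0.1, 0.2]
grip_width: 0.508
```

```bash
python3 look.py w3; python3 -c "
from h import *
print(go([.4372,-.142,.017]));print(get_state()['joint_positions'].round(2))"
```

```text
3.25 [ 0.44480118 -0.16017589  0.02192338]
lid [241 222] circ 441 -150 72 rect [ 451.1 -150.3   70.9   51.6   89.3] 
[[0.19, -0.18, -0.78], 'jaw', np.float64(-79.5), 'rot', [0.0, 0.008, -0.004]]
[ 0.71  0.17 -0.45  2.09  0.11  0.89 -1.19]
```

View pics/w3.png

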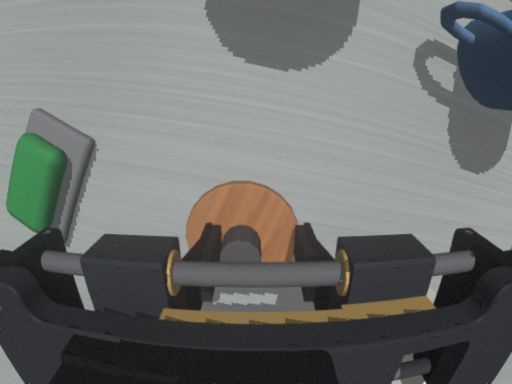

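Request:
play_rows(targets=[{"claw": 0.4, "linear": [0.2, -0.1, -0.2], "rotation": [0, 0, 0]}, {"claw": 0.5, "linear": [0.05, 0, -0.2], "rotation": [0, 0, 0]}, {"claw": 1, "linear": [0.03, 0, 0], "rotation": [0, 0, 0]}])

```text
time: 3.55
position: [0.4422, -0.1512, 0.0165]
tool_rot: [1.069, 1.271, -1.073]
ft_force: [1.1, 0.4, 0.0]
grip_width: 0.511
```

Request:
play_rows(targets=[{"claw": 1, "linear": [0.03, 0, 0], "rotation": [0, 0, 0]}, {"claw": 1, "linear": [0.03, 0, 0], "rotation": [0, 0, 0]}, {"claw": 1, "linear": [0.03, 0, 0], "rotation": [0, 0, 0]}])

```text
time: 3.8
position: [0.4422, -0.1506, 0.0143]
tool_rot: [1.067, 1.271, -1.072]
ft_force: [-0.4, -0.2, 0.2]
grip_width: 0.309
```

Request:
play_rows(targets=[{"claw": 1, "linear": [0, 0, 0], "rotation": [0, 0, 0]}, {"claw": 1, "linear": [0, 0, 0], "rotation": [0, 0, 0]}, {"claw": 1, "linear": [0, 0, 0], "rotation": [0, 0, 0]}])

```text
time: 4.05
position: [0.4421, -0.1505, 0.0142]
tool_rot: [1.067, 1.271, -1.072]
ft_force: [0.6, 1.1, 0.9]
grip_width: 0.272
```

Request:
play_rows(targets=[{"claw": 1, "linear": [-0.6, 0, 0], "rotation": [0, 0, 0]}, {"claw": 1, "linear": [-1, 0, 0], "rotation": [0, 0, 0]}, {"claw": 1, "linear": [-1, 0, 0], "rotation": [0, 0, 0]}, {"claw": 1, "linear": [-1, 0, 0], "rotation": [0, 0, 0]}, {"claw": 1, "linear": [-1, 0, 0], "rotation": [0, 0, 0]}, {"claw": 1, "linear": [-1, 0, 0], "rotation": [0, 0, 0]}, {"claw": 1, "linear": [-1, 0, 0], "rotation": [0, 0, 0]}, {"claw": 1, "linear": [0, 0, 0], "rotation": [0, 0, 0]}])

```text
time: 4.72
position: [0.4368, -0.1472, 0.1829]
tool_rot: [1.067, 1.281, -1.074]
ft_force: [1.3, -0.3, -0.3]
grip_width: 0.27
```

```bash
python3 -c "
from h import *
print(get_state()['position'],go([.503,-.4365,.16]))"
```

```text
[ 0.43678945 -0.14718897  0.1829418 ] [[1.04, 0.48, 11.85], 'jaw', np.float64(-79.4), 'rot', [0.0, 0.007, -0.002]]
```

Request:
play_rows(targets=[{"claw": 1, "linear": [0, 0, 0.7], "rotation": [0, 0, 0]}, {"claw": 1, "linear": [0, 0.05, 1], "rotation": [0, 0, 0]}, {"claw": 1, "linear": [0, 0.05, 1], "rotation": [0, 0, 0]}, {"claw": 1, "linear": [0, 0.05, 1], "rotation": [0, 0, 0]}, {"claw": 1, "linear": [0, 0.05, 1], "rotation": [0, 0, 0]}, {"claw": 1, "linear": [0, 0.05, 1], "rotation": [0, 0, 0]}, {"claw": 1, "linear": [0.1, 0.05, 1], "rotation": [0, 0, 0]}, {"claw": 1, "linear": [0.1, 0.05, 1], "rotation": [0, 0, 0]}, {"claw": 1, "linear": [0.1, 0.05, 1], "rotation": [0, 0, 0]}, {"claw": 1, "linear": [0.1, 0.05, 1], "rotation": [0, 0, 0]}])

```text
time: 5.55
position: [0.4913, -0.394, 0.1654]
tool_rot: [1.059, 1.292, -1.075]
ft_force: [1.0, 0.8, -0.9]
grip_width: 0.267
```

Request:
play_rows(targets=[{"claw": 1, "linear": [0.2, 0, 1], "rotation": [0, 0, 0]}, {"claw": 1, "linear": [0.1, 0, 1], "rotation": [0, 0, 0]}, {"claw": 1, "linear": [0, 0, 0], "rotation": [0, 0, 0]}, {"claw": 1, "linear": [0, 0, 0], "rotation": [0, 0, 0]}])

```text
time: 5.88
position: [0.4953, -0.4544, 0.1472]
tool_rot: [1.064, 1.299, -1.087]
ft_force: [1.0, 0.9, -1.0]
grip_width: 0.271
```

```bash
python3 look.py w4; python3 -c "
from h import *
print(get_state()['position'],go([.503,-.4365,.11]))"
```

```text
5.8833 [ 0.49534937 -0.45442516  0.14723887]
lid [257 219] circ 431 -465 130 rect [ 452.1 -461.6  129.6   79.3  100.3] 
[ 0.49442948 -0.45490423  0.14681877] [[1.46, 0.5, -0.67], 'jaw', np.float64(-79.6), 'rot', [-0.0, 0.002, 0.011]]
```

View pics/w4.png

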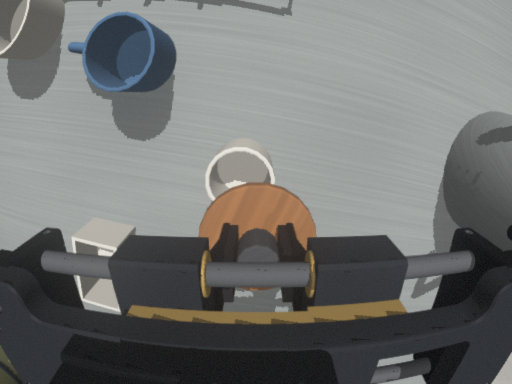

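```bash
cat >> h.py <<'E'
from scipy.optimize import least_squares
def heldround(im,st,rad,dz=.001):
    """offset of a held round lid's centre in tool y,z (m): outer arc of plate top"""
    l=masks(im)[0];c=max(blobs(l,300),key=cv2.contourArea)[:,0]
    h=cv2.convexHull(c)[:,0];h=np.float32([p for p in c if min(np.hypot(*(p-q)) for q in h)<1.5]);h=h[h[:,1]<225]
    P=plane('wrist',h,st['position'][2]-dz,st)
    f=least_squares(lambda q:np.hypot(*(P-q).T)-rad,P.mean(0)-[.02,0],loss='soft_l1',f_scale=.001)
    T=R.from_rotvec(st['tool_rot']).as_matrix();d=T.T@np.r_[f.x-st['position'][:2],0]
    print('lid centre',f.x.round(4),'tool offset',d.round(4),'rms',np.sqrt(np.mean(f.fun**2)).round(4),len(h));return f.x-st['position'][:2]
E
python3 - <<'E'
from h import *
s=np.load('w4.npy',allow_pickle=True).item();im=cv2.imread('pics/w4.png')
o=heldround(im,s,.037)
m=rim(im,s,(240,180),.06,40,t=170)
print(go(np.r_[[.5033,-.4365]-o,.10]))
E
```

```text
lid centre [ 0.4927 -0.4543] tool offset [ 0.     -0.0026 -0.0006] rms 0.0008 52
rim circ 507.1 -434.6 63.8 rect [ 513.8 -431.1   61.3   43.   116.4] 705
[[1.86, 0.62, -0.64], 'jaw', np.float64(-79.6), 'rot', [-0.0, 0.002, 0.011]]
```

Request:
play_rows(targets=[{"claw": 1, "linear": [0.6, 0.3, -0.4], "rotation": [0, 0, 0]}, {"claw": 1, "linear": [0.6, 0.3, -0.3], "rotation": [0, 0, 0]}, {"claw": 1, "linear": [0.5, 0, 0], "rotation": [0, 0, 0.011]}, {"claw": 1, "linear": [0, 0, 0], "rotation": [0, 0, 0]}, {"claw": 1, "linear": [0, 0, 0], "rotation": [0, 0, 0]}])

```text
time: 6.35
position: [0.5046, -0.4312, 0.1006]
tool_rot: [1.072, 1.292, -1.074]
ft_force: [0.6, -0.6, -0.7]
grip_width: 0.268
```

```bash
python3 look.py w5; python3 - <<'E'
from h import *
s=np.load('w5.npy',allow_pickle=True).item();im=cv2.imread('pics/w5.png')
o=heldround(im,s,.037)
m=rim(im,s,(250,180),.06,70,t=170)
print(get_state()['position'],go(np.r_[[.5033,-.4365]-o,.0692]))
E
```

```text
6.35 [ 0.50462037 -0.43119893  0.10064914]
lid [257 219] circ 464 -438 109 rect [ 482.4 -434.3  108.8   66.2  100.5] 
lid centre [ 0.5019 -0.431 ] tool offset [ 0.     -0.0026 -0.0007] rms 0.0007 63
rim circ 523.9 -439.5 46.5 rect [ 533.2 -440.9   46.4   21.    81.6] 546
[ 0.50419727 -0.4313375   0.10050989] [[1.25, 0.04, 0.22], 'jaw', np.float64(-79.5), 'rot', [0.0, -0.0, 0.002]]
```

```bash
cat >> h.py <<'E'
def rimfit(im,st,uv,rad,z,r,p0,t=170):
    i=im.astype(int);m=(im.min(2)>t)&(i[...,2]-i[...,0]>=4)
    c=np.argwhere(m)[:,::-1];c=c[np.hypot(*(c-uv).T)<rad];P=plane('wrist',c,z,st)
    f=least_squares(lambda q:np.hypot(*(P-q).T)-r,p0,loss='cauchy',f_scale=.001)
    print('rimfit',f.x.round(4),'med',np.median(abs(f.fun)).round(4),len(c));return f.x
E
python3 - <<'E'
from h import *
for n,uv in(('w1',(335,143)),('w4',(240,180)),('w5',(250,150))):
    s=np.load(n+'.npy',allow_pickle=True).item();im=cv2.imread(f'pics/{n}.png')
    rimfit(im,s,uv,60,.06,.029,[.503,-.436])
E
```

```text
rimfit [ 0.5036 -0.4367] med 0.0012 712
rimfit [ 0.5036 -0.4366] med 0.0012 708
rimfit [ 0.5047 -0.435 ] med 0.0021 497
```

Request:
play_rows(targets=[{"claw": 1, "linear": [0.3, 0.04, 0.15], "rotation": [0, 0, 0]}, {"claw": 1, "linear": [0.3, 0, 0], "rotation": [0, 0, 0]}, {"claw": 1, "linear": [0.2, 0, 0], "rotation": [0, 0, 0]}, {"claw": 1, "linear": [0, 0, 0], "rotation": [0, 0, 0]}])

```text
time: 6.73
position: [0.5071, -0.4364, 0.0818]
tool_rot: [1.07, 1.288, -1.075]
ft_force: [-0.6, 0.6, -0.7]
grip_width: 0.269
```

```bash
python3 -c "
from h import *
print(get_state()['position'],go([.5037+.0026,-.4364,.0692]))"
```

```text
[ 0.50712638 -0.43642529  0.08178034] [[0.5, -0.03, -0.01], 'jaw', np.float64(-79.5), 'rot', [-0.0, 0.003, 0.0]]
```

Request:
play_rows(targets=[{"claw": 1, "linear": [0.2, 0, 0], "rotation": [0, 0, 0]}, {"claw": 1, "linear": [0.2, 0, 0], "rotation": [0, 0, 0]}, {"claw": 1, "linear": [0.1, 0, 0], "rotation": [0, 0, 0]}, {"claw": 1, "linear": [0.05, 0, 0], "rotation": [0, 0, 0]}])

```text
time: 7.07
position: [0.5076, -0.4373, 0.0691]
tool_rot: [1.07, 1.286, -1.075]
ft_force: [-3.5, 2.9, 13.9]
grip_width: 0.265
```

Request:
play_rows(targets=[{"claw": 0.55, "linear": [-0.02, 0, 0], "rotation": [0, 0, 0]}, {"claw": 0.55, "linear": [0, 0, 0], "rotation": [0, 0, 0]}, {"claw": 0.55, "linear": [0, 0, 0], "rotation": [0, 0, 0]}, {"claw": 0.4, "linear": [0, 0, 0], "rotation": [0, 0, 0]}, {"claw": 0.4, "linear": [-0.5, 0, 0], "rotation": [0, 0, 0]}, {"claw": 0.4, "linear": [-1, 0, 0], "rotation": [0, 0, 0]}, {"claw": 0.4, "linear": [-1, 0, 0], "rotation": [0, 0, 0]}, {"claw": 0.4, "linear": [-1, 0, 0], "rotation": [0, 0, 0]}, {"claw": 0.4, "linear": [-1, 0, 0], "rotation": [0, 0, 0]}, {"claw": 0.4, "linear": [0, 0, 0], "rotation": [0, 0, 0]}])

```text
time: 7.9
position: [0.5068, -0.4361, 0.1888]
tool_rot: [1.07, 1.288, -1.075]
ft_force: [1.1, -0.9, 0.9]
grip_width: 0.602
```

```bash
python3 look.py w6; python3 - <<'E'
from h import *
s=np.load('w6.npy',allow_pickle=True).item();im=cv2.imread('pics/w6.png')
c=max(blobs(masks(im)[0],300),key=cv2.contourArea)[:,0]
print(cv2.minEnclosingCircle(np.float32(plane('wrist',c,.068,s))*1000))
print(go([.66,-.015,.2],104),go([.66,-.015,.2],14))
E
```

```text
7.9 [ 0.50684604 -0.4360755   0.18875813]
lid [258 185] circ 489 -440 87 rect [ 489.2 -440.3   85.6   85.   145.2] 
lid [ 4 27] circ 666 -22 103 rect [668.  -29.4 101.7  32.1  16.8] edge
((504.98736572265625, -437.2544250488281), 36.33692932128906)
[[-0.58, 9.12, -15.42], 'jaw', np.float64(-79.5), 'rot', [-0.039, 0.001, 0.002]] [[-0.58, 9.12, -15.42], 'jaw', np.float64(-79.5), 'rot', [0.961, 0.002, 0.0]]
```

View pics/w6.png

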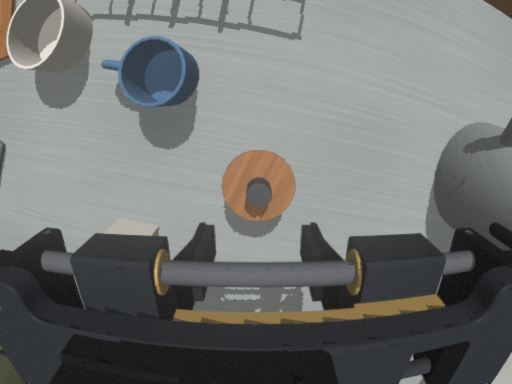

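Request:
play_rows(targets=[{"claw": 0.3, "linear": [-0.1, 0.4, -1], "rotation": [0, 0, 0]}, {"claw": 0.3, "linear": [-0.1, 0.4, -1], "rotation": [0, 0, 0]}, {"claw": 0.3, "linear": [-0.1, 0.4, -1], "rotation": [0, 0, 0]}, {"claw": 0.3, "linear": [-0.1, 0.4, -1], "rotation": [0, 0, 0]}, {"claw": 0.3, "linear": [-0.1, 0.4, -1], "rotation": [0, 0, 0]}, {"claw": 0.3, "linear": [-0.1, 0.4, -1], "rotation": [0, 0, 0]}, {"claw": 0.3, "linear": [0, 0.5, -1], "rotation": [0, 0, 0]}, {"claw": 0.3, "linear": [0, 0.5, -1], "rotation": [0, 0, 0]}, {"claw": 0.3, "linear": [0, 0.5, -1], "rotation": [0, 0, 0]}, {"claw": 0.3, "linear": [0, 0.5, -1], "rotation": [0, 0, 0]}])

```text
time: 8.78
position: [0.5647, -0.1687, 0.1969]
tool_rot: [1.078, 1.288, -1.096]
ft_force: [0.6, 0.3, -0.1]
grip_width: 0.704
```

```bash
python3 -c "
from h import *
print(get_state()['position'],go([.66,-.005,.16],-76))"
```

```text
[ 0.56471818 -0.16872869  0.19691132] [[1.4, 4.86, -5.84], 'jaw', np.float64(-80.5), 'rot', [-0.05, 0.002, 0.008]]
```

Request:
play_rows(targets=[{"claw": 0.3, "linear": [0, 0.8, -1], "rotation": [0, 0, 0]}, {"claw": 0.3, "linear": [0, 0.8, -1], "rotation": [0, 0, 0]}, {"claw": 0.3, "linear": [0, 0.8, -1], "rotation": [0, 0, 0]}, {"claw": 0.3, "linear": [0, 0.8, -1], "rotation": [-0.02, 0, 0]}, {"claw": 0.3, "linear": [0.4, 0.8, -1], "rotation": [-0.02, 0, 0]}, {"claw": 0.3, "linear": [0.4, 0.6, -0.7], "rotation": [-0.02, 0, 0]}, {"claw": 0.3, "linear": [0, 0, 0], "rotation": [0, 0, 0]}, {"claw": 0.3, "linear": [0, 0, 0], "rotation": [0, 0, 0]}])

```text
time: 9.45
position: [0.6523, 0.0094, 0.1706]
tool_rot: [0.997, 1.34, -1.016]
ft_force: [-0.6, -0.8, -0.1]
grip_width: 0.7
```

```bash
python3 look.py w7; python3 -c "
from h import *
print(get_state()['position'],go([.66,-.005,.06],-76))"
```

```text
9.45 [0.65228507 0.00944798 0.17062136]
lid [272 164] circ 663 -4 119 rect [663.3  -3.2 101.9  67.8  14. ] 
lid [ 38 149] circ 610 300 116 rect [609.7 299.3  86.5  84.3 104. ] 
lid [505  87] circ 867 -280 65 rect [ 864.7 -273.    60.7   37.8   19.3] edge
[0.65186545 0.00984591 0.17039775] [[4.41, 0.23, 0.68], 'jaw', np.float64(-74.3), 'rot', [0.019, -0.003, 0.011]]
```

View pics/w7.png

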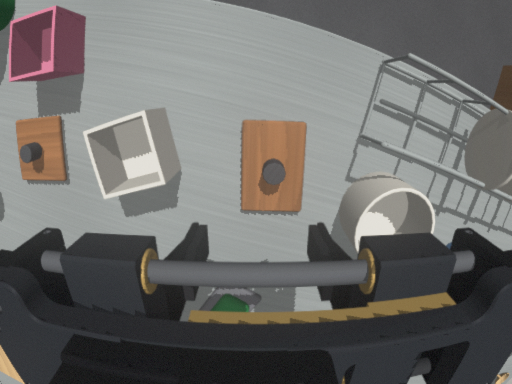

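```bash
python3 - <<'E'
from h import *
s=np.load('w7.npy',allow_pickle=True).item();im=cv2.imread('pics/w7.png')
m=rim(im,s,(127,155),.064,58,t=165)
rimfit(im,s,(390,215),52,.068,.047,[.64,-.142])
cv2.imwrite('pics/c2.png',m)
print(go([.6633,-.0035,.05],-76))
E
```

```text
rim circ 646.5 147.3 103.1 rect [646.2 147.5  74.9  74.7 118.5] 1857
rimfit [ 0.6461 -0.1456] med 0.0042 1184
[[4.81, 0.38, 0.66], 'jaw', np.float64(-74.3), 'rot', [0.019, -0.003, 0.011]]
```

Request:
play_rows(targets=[{"claw": 0.3, "linear": [0.4, 0.3, 0.3], "rotation": [0.019, 0, 0.01]}, {"claw": 0.3, "linear": [0.8, 0, 0.3], "rotation": [0, 0, 0]}, {"claw": 0.3, "linear": [0.8, 0, 0], "rotation": [0, 0, 0]}, {"claw": 0.3, "linear": [0.8, 0, 0], "rotation": [0, 0, 0]}, {"claw": 0.3, "linear": [0.8, 0, 0], "rotation": [0, 0, 0]}, {"claw": 0.3, "linear": [0.6, 0, 0], "rotation": [0, 0, 0]}, {"claw": 0.3, "linear": [0, 0, 0], "rotation": [0, 0, 0]}])

```text
time: 10.08
position: [0.6622, -0.018, 0.065]
tool_rot: [1.039, 1.302, -1.044]
ft_force: [-0.3, -0.4, 1.0]
grip_width: 0.7
```

```bash
python3 - <<'E'
from h import *
print(get_state()['position'],go([.6633,-.0035,.016],-76))
E
```

```text
[ 0.66217515 -0.01803202  0.06495427] [[1.96, 0.17, -0.57], 'jaw', np.float64(-77.1), 'rot', [-0.012, 0.004, -0.0]]
```

Request:
play_rows(targets=[{"claw": 0.3, "linear": [0, 0.17, -0.57], "rotation": [-0.012, 0, 0]}, {"claw": 0.3, "linear": [0.5, 0, 0], "rotation": [0, 0, 0]}, {"claw": 0.3, "linear": [0.5, 0, 0], "rotation": [0, 0, 0]}, {"claw": 0.3, "linear": [0.4, 0, 0], "rotation": [0, 0, 0]}, {"claw": 0.3, "linear": [0, 0, 0], "rotation": [0, 0, 0]}])

```text
time: 10.5
position: [0.6647, -0.0064, 0.0308]
tool_rot: [1.027, 1.303, -1.031]
ft_force: [-1.3, 0.4, -1.1]
grip_width: 0.705
```

```bash
python3 - <<'E'
from h import *
print(get_state()['position'],go([.6633,-.0035,.016],-76))
E
```

```text
[ 0.66474445 -0.0063745   0.03083053] [[0.59, -0.03, -0.13], 'jaw', np.float64(-76.3), 'rot', [-0.003, 0.006, -0.003]]
```

Request:
play_rows(targets=[{"claw": 0.3, "linear": [0.35, -0.03, -0.15], "rotation": [0, 0, 0]}, {"claw": 0.5, "linear": [0.25, 0, 0], "rotation": [0, 0, 0]}, {"claw": 1, "linear": [0.03, 0, 0], "rotation": [0, 0, 0]}, {"claw": 1, "linear": [0, 0, 0], "rotation": [0, 0, 0]}, {"claw": 1, "linear": [0, 0, 0], "rotation": [0, 0, 0]}, {"claw": 1, "linear": [0, 0, 0], "rotation": [0, 0, 0]}, {"claw": 1, "linear": [0, 0, 0], "rotation": [0, 0, 0]}, {"claw": 1, "linear": [0, 0, 0], "rotation": [0, 0, 0]}, {"claw": 1, "linear": [0, 0, 0], "rotation": [0, 0, 0]}, {"claw": 1, "linear": [0, 0, 0], "rotation": [0, 0, 0]}])

```text
time: 11.33
position: [0.6643, -0.0024, 0.0147]
tool_rot: [1.028, 1.301, -1.029]
ft_force: [-0.0, 0.2, -1.0]
grip_width: 0.267
```

Request:
play_rows(newtons=25, targets=[{"claw": 1, "linear": [0, 0, 0], "rotation": [0, 0, 0]}, {"claw": 1, "linear": [0, 0, 0], "rotation": [0, 0, 0]}])

```text
time: 11.5
position: [0.6643, -0.0024, 0.0147]
tool_rot: [1.028, 1.301, -1.029]
ft_force: [0.1, 0.6, -0.5]
grip_width: 0.269
```

Request:
play_rows(targets=[{"claw": 1, "linear": [-0.6, 0, 0], "rotation": [0, 0, 0]}, {"claw": 1, "linear": [-1, 0, 0], "rotation": [0, 0, 0]}, {"claw": 1, "linear": [-1, 0, 0], "rotation": [0, 0, 0]}, {"claw": 1, "linear": [-1, 0, 0], "rotation": [0, 0, 0]}, {"claw": 1, "linear": [-1, 0, 0], "rotation": [0, 0, 0]}, {"claw": 1, "linear": [-1, 0, 0], "rotation": [0, 0, 0]}, {"claw": 1, "linear": [-0.6, 0, 0], "rotation": [0, 0, 0]}, {"claw": 1, "linear": [0, 0, 0], "rotation": [0, 0, 0]}])

```text
time: 12.17
position: [0.6606, -0.001, 0.181]
tool_rot: [1.026, 1.305, -1.031]
ft_force: [0.2, -0.4, -0.5]
grip_width: 0.27
```

```bash
python3 - <<'E'
from h import *
print(get_state()['position'],go([.38,-.27,.17],-90))
E
```

```text
[ 0.66063964 -0.00095772  0.18099271] [[0.47, -13.47, 7.76], 'jaw', np.float64(-76.2), 'rot', [0.154, 0.005, -0.003]]
```

Request:
play_rows(targets=[{"claw": 1, "linear": [0, -0.6, 0.3], "rotation": [0, 0, 0]}, {"claw": 1, "linear": [0, -1, 0.55], "rotation": [0.02, 0, 0]}, {"claw": 1, "linear": [0, -1, 0.55], "rotation": [0.02, 0, 0]}, {"claw": 1, "linear": [0, -1, 0.5], "rotation": [0.02, 0, 0]}, {"claw": 1, "linear": [0, -1, 0.5], "rotation": [0.02, 0, 0]}, {"claw": 1, "linear": [0, -1, 0.45], "rotation": [0.02, 0, 0]}, {"claw": 1, "linear": [0, -1, 0.4], "rotation": [0.02, 0, 0]}, {"claw": 1, "linear": [0, -1, 0.4], "rotation": [0.02, 0, 0]}, {"claw": 1, "linear": [0, -1, 0.35], "rotation": [0.01, 0, 0]}, {"claw": 1, "linear": [0, -1, 0.35], "rotation": [0, 0, 0]}])

```text
time: 13.0
position: [0.4294, -0.1372, 0.1773]
tool_rot: [1.21, 1.205, -1.203]
ft_force: [-0.5, -0.7, -1.4]
grip_width: 0.272
```

```bash
python3 - <<'E'
from h import *
print(get_state()['position'],go([.38,-.27,.16],-90))
E
```

```text
[ 0.42938511 -0.13720353  0.17731539] [[0.69, -1.99, 5.31], 'jaw', np.float64(-89.9), 'rot', [0.002, 0.001, -0.004]]
```

Request:
play_rows(targets=[{"claw": 1, "linear": [-0.5, -0.8, 0.3], "rotation": [0, 0, 0]}, {"claw": 1, "linear": [-0.5, -0.5, 0.3], "rotation": [0, 0, 0]}, {"claw": 1, "linear": [0, 0, 0], "rotation": [0, 0, 0]}])

```text
time: 13.25
position: [0.3875, -0.1546, 0.2003]
tool_rot: [1.211, 1.207, -1.213]
ft_force: [0.5, 0.3, -0.2]
grip_width: 0.269
```

```bash
python3 look.py w8
```

```text
13.25 [ 0.38753375 -0.15459976  0.20026788]
lid [257 297] circ 187 -154 100 rect [ 201.  -154.1  100.3   30.6   89.7] 
lid [  5 190] circ 365 273 90 rect [358.6 255.4  89.9  40.7 161. ] edge
lid [257 202] circ 340 -154 187 rect [ 338.5 -153.8  145.1  131.2   89.9] 
lid [ 46 144] circ 431 149 110 rect [430.1 150.3 107.8 106.5  82.7] 
lid [486  89] circ 510 -485 90 rect [ 509.5 -484.2   86.7   84.1   97.7]
```

View pics/w8.png

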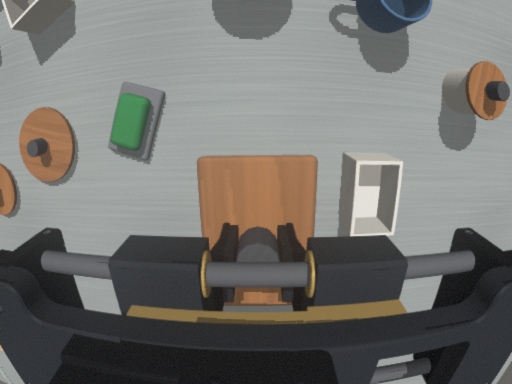

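```bash
python3 - <<'E'
from h import *
s=np.load('w8.npy',allow_pickle=True).item();im=cv2.imread('pics/w8.png')
for t in(150,170):rim(im,s,(368,193),.056,62,t=t)
c=[c for c in blobs(masks(im)[0],2000) if abs(c[:,0,0].mean()-257)<10 and c[:,0,1].mean()<250][0][:,0]
P=plane('wrist',c,s['position'][2]-.0017,s)
T=R.from_rotvec(s['tool_rot']).as_matrix();D=np.c_[P-s['position'][:2],np.zeros(len(P))]@T
f=c[:,1]<158;sd=(c[:,1]>165)&(c[:,1]<215)
print('front y',np.median(D[f,1]),np.polyfit(D[f,2],D[f,1],1));L=sd&(c[:,0]<257);Rr=sd&(c[:,0]>257)
print('sides',np.median(D[L,2]),np.median(D[Rr,2]),np.polyfit(D[L,1],D[L,2],1),np.polyfit(D[Rr,1],D[Rr,2],1))
print(go([.366,-.29,.11],-90))
E
```

```text
rim circ 362.2 -277.1 123.8 rect [ 366.6 -269.5  101.7  101.5    0.6] 2308
rim circ 366.6 -286.8 119.1 rect [ 366.6 -287.8  101.2   64.8    0.6] 1649
front y 0.05023832788678585 [0.00819304 0.05015114]
sides -0.03405966312449103 0.032937594174394125 [-0.0070671  -0.03383456] [-0.01497005  0.03337356]
[[3.58, -0.87, 5.46], 'jaw', np.float64(-90.2), 'rot', [-0.002, 0.0, 0.001]]
```

```bash
python3 - <<'E'
from h import *
s=np.load('w8.npy',allow_pickle=True).item();im=cv2.imread('pics/w8.png')
m=rim(im,s,(370,193),.056,55,t=170);
n,l,st,_=cv2.connectedComponentsWithStats(m);print(st[st[:,4]>15])
for k in range(1,n):
    if st[k,4]>60:
        P=plane('wrist',np.argwhere(l==k)[:,::-1],.056,s);print(k,rect(P),P.min(0),P.max(0))
cv2.imwrite('pics/c3.png',cv2.resize(np.hstack([im[140:250,320:420],cv2.cvtColor(m,8)[140:250,320:420]]),None,fx=3,fy=3))
E
```

```text
rim circ 366.6 -286.8 119.1 rect [ 366.6 -287.8  101.2   64.8    0.6] 1649
[[     0      0    512    384 194959]
 [   350    153     53     83   1601]]
3 [ 366.2 -289.7  100.4   61.1    0.6] [ 0.31632045 -0.32076045] [ 0.41624644 -0.25858102]
```

View pics/c3.png

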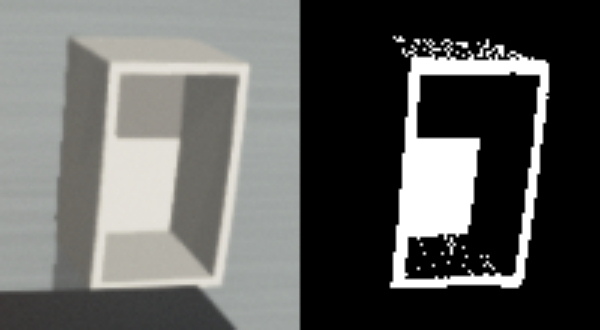

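```bash
python3 - <<'E'
from h import *
s=np.load('w8.npy',allow_pickle=True).item()
P=plane('wrist',[(355.7,160.7),(403.2,160.7),(394,235.3),(350.2,235.3)],.056,s);print(P,P.mean(0),rect(P))
print(go([.363+.001,-.2895,.115],-90))
E
```

```text
[[ 0.4073833  -0.260919  ]
 [ 0.40869005 -0.31992837]
 [ 0.31575604 -0.32159642]
 [ 0.3184972  -0.2629848 ]] [ 0.36258165 -0.29135715] [ 361.6 -291.5   92.9   59.     1.3]
[[3.38, -0.95, 5.44], 'jaw', np.float64(-90.2), 'rot', [-0.002, 0.0, 0.001]]
```

Request:
play_rows(targets=[{"claw": 1, "linear": [0, -0.2, 0.9], "rotation": [0, 0, 0]}, {"claw": 1, "linear": [0.3, -0.2, 0.9], "rotation": [0, 0, 0]}, {"claw": 1, "linear": [0.6, -0.2, 0.9], "rotation": [0, 0, 0]}, {"claw": 1, "linear": [0.6, -0.2, 0.9], "rotation": [0, 0, 0]}, {"claw": 1, "linear": [0.6, -0.1, 0.9], "rotation": [0, 0, 0]}, {"claw": 1, "linear": [0.6, 0, 0.8], "rotation": [0, 0, 0]}, {"claw": 1, "linear": [0.4, 0, 0], "rotation": [0, 0, 0]}, {"claw": 1, "linear": [0, 0, 0], "rotation": [0, 0, 0]}, {"claw": 1, "linear": [0, 0, 0], "rotation": [0, 0, 0]}])

```text
time: 14.05
position: [0.3732, -0.283, 0.1131]
tool_rot: [1.204, 1.217, -1.197]
ft_force: [-0.2, -0.3, -0.3]
grip_width: 0.272
```

```bash
python3 - <<'E'
from h import *
print(get_state()['position'],go([.3635,-.2918,.085],-89.2))
E
```

```text
[ 0.37318446 -0.28301317  0.11309891] [[1.12, -0.39, 0.35], 'jaw', np.float64(-89.3), 'rot', [-0.001, -0.003, -0.001]]
```

Request:
play_rows(targets=[{"claw": 1, "linear": [0.2, -0.4, 0.35], "rotation": [0, 0, 0]}, {"claw": 1, "linear": [0.4, 0, 0], "rotation": [0, 0, 0]}, {"claw": 1, "linear": [0.4, 0, 0], "rotation": [0, 0, 0]}, {"claw": 1, "linear": [0.1, 0, 0], "rotation": [0, 0, 0]}, {"claw": 1, "linear": [0, 0, 0], "rotation": [0, 0, 0]}])

```text
time: 14.47
position: [0.3681, -0.2864, 0.0847]
tool_rot: [1.2, 1.219, -1.188]
ft_force: [1.4, 0.2, -0.9]
grip_width: 0.268
```

```bash
python3 - <<'E'
from h import *
print(get_state()['position'],go([.3635,-.2918,.0657],-89.2))
E
```

```text
[ 0.36809349 -0.28640069  0.08467168] [[0.76, -0.19, 0.22], 'jaw', np.float64(-88.8), 'rot', [0.004, -0.003, -0.003]]
```

Request:
play_rows(targets=[{"claw": 1, "linear": [0.1, -0.2, 0.25], "rotation": [0, 0, 0]}, {"claw": 1, "linear": [0.15, -0.03, 0.03], "rotation": [0, 0, 0]}, {"claw": 1, "linear": [0, 0, 0], "rotation": [0, 0, 0]}])

```text
time: 14.72
position: [0.3635, -0.2928, 0.0783]
tool_rot: [1.198, 1.22, -1.185]
ft_force: [-0.7, -0.2, -1.7]
grip_width: 0.268
```

```bash
python3 - <<'E'
from h import *
print(get_state()['position'],go([.3635,-.2918,.0657],-89.2))
E
```

```text
[ 0.36351604 -0.2927934   0.07833034] [[0.51, -0.0, -0.04], 'jaw', np.float64(-88.6), 'rot', [0.006, -0.003, -0.003]]
```

Request:
play_rows(targets=[{"claw": 1, "linear": [0.2, 0, -0.02], "rotation": [0, 0, 0]}, {"claw": 1, "linear": [0.2, 0, 0], "rotation": [0, 0, 0]}, {"claw": 1, "linear": [0.1, 0, 0], "rotation": [0, 0, 0]}, {"claw": 1, "linear": [0.05, 0, 0], "rotation": [0, 0, 0]}])

```text
time: 15.05
position: [0.3642, -0.2931, 0.0652]
tool_rot: [1.198, 1.217, -1.186]
ft_force: [-5.9, 3.8, 19.5]
grip_width: 0.27
```

Seated with 20 N contact at the expected height; release and rise.

Request:
play_rows(targets=[{"claw": 0.55, "linear": [-0.03, 0, 0], "rotation": [0, 0, 0]}, {"claw": 0.55, "linear": [0, 0, 0], "rotation": [0, 0, 0]}, {"claw": 0.55, "linear": [0, 0, 0], "rotation": [0, 0, 0]}, {"claw": 0.4, "linear": [0, 0, 0], "rotation": [0, 0, 0]}, {"claw": 0.4, "linear": [-0.5, 0, 0], "rotation": [0, 0, 0]}, {"claw": 0.4, "linear": [-1, 0, 0], "rotation": [0, 0, 0]}, {"claw": 0.4, "linear": [-1, 0, 0], "rotation": [0, 0, 0]}, {"claw": 0.4, "linear": [-1, 0, 0], "rotation": [0, 0, 0]}, {"claw": 0.4, "linear": [-1, 0, 0], "rotation": [0, 0, 0]}, {"claw": 0.4, "linear": [0, 0, 0], "rotation": [0, 0, 0]}])

```text
time: 15.88
position: [0.3626, -0.2923, 0.1811]
tool_rot: [1.198, 1.222, -1.186]
ft_force: [0.5, -0.8, 0.1]
grip_width: 0.598
```

```bash
python3 look.py w9; python3 - <<'E'
from h import *
s=np.load('w9.npy',allow_pickle=True).item();im=cv2.imread('pics/w9.png')
for c in blobs(masks(im)[0],300):
    print(c[:,0].mean(0),rect(plane('wrist',c[:,0],.064,s)))
print(go([.43,.15,.19]))
E
```

```text
15.8833 [ 0.36263449 -0.29232704  0.18108041]
lid [259 182] circ 349 -293 141 rect [ 348.6 -292.8  119.9   80.2    1.6] 
lid [405  54] circ 516 -465 88 rect [ 516.1 -464.7   87.2   84.6   97.8] 
[259.14067278 182.40366972] [ 363.  -292.6  101.4   67.8    1.6]
[405.86170213  54.28191489] [ 504.6 -437.9   73.7   71.5   97.8]
[[-0.29, 3.15, -17.6], 'jaw', np.float64(-88.6), 'rot', [-0.0, -0.005, -0.001]]
```

Request:
play_rows(targets=[{"claw": 0.3, "linear": [0, 0.4, -0.6], "rotation": [0, 0, 0]}, {"claw": 0.3, "linear": [0, 0.5, -1], "rotation": [0, 0, 0]}, {"claw": 0.3, "linear": [0, 0.5, -1], "rotation": [0, 0, 0]}, {"claw": 0.3, "linear": [0, 0.5, -1], "rotation": [0, 0, 0]}, {"claw": 0.3, "linear": [0, 0.5, -1], "rotation": [0, 0, 0]}, {"claw": 0.3, "linear": [0, 0.5, -1], "rotation": [0, 0, 0]}, {"claw": 0.3, "linear": [0, 0.5, -1], "rotation": [0, 0, 0]}, {"claw": 0.3, "linear": [0, 0.4, -1], "rotation": [0, 0, 0]}, {"claw": 0.3, "linear": [0, 0.2, -1], "rotation": [0, 0, 0]}, {"claw": 0.3, "linear": [0, 0.1, -1], "rotation": [0, 0, 0]}])

```text
time: 16.77
position: [0.457, -0.0449, 0.17]
tool_rot: [1.207, 1.229, -1.205]
ft_force: [0.8, -0.0, 0.2]
grip_width: 0.702
```

```bash
python3 - <<'E'
from h import *
print(get_state()['position'],go([.42,.14,.15]))
E
```

```text
[ 0.45702534 -0.04485153  0.16999731] [[0.9, -1.41, -7.4], 'jaw', np.float64(-89.6), 'rot', [0.0, -0.008, 0.006]]
```

Request:
play_rows(targets=[{"claw": 0.3, "linear": [0, -0.2, -1], "rotation": [0, -0.008, 0]}, {"claw": 0.3, "linear": [0, -0.2, -1], "rotation": [0, 0, 0]}, {"claw": 0.3, "linear": [0, -0.2, -1], "rotation": [0, 0, 0]}, {"claw": 0.3, "linear": [0, -0.2, -1], "rotation": [0, 0, 0]}, {"claw": 0.3, "linear": [0.2, -0.2, -1], "rotation": [0, 0, 0]}, {"claw": 0.3, "linear": [0.2, -0.2, -1], "rotation": [0, 0, 0]}, {"claw": 0.3, "linear": [0.2, -0.2, -1], "rotation": [0, 0, 0]}, {"claw": 0.3, "linear": [0.2, 0, -0.3], "rotation": [0, 0, 0]}, {"claw": 0.3, "linear": [0, 0, 0], "rotation": [0, 0, 0]}, {"claw": 0.3, "linear": [0, 0, 0], "rotation": [0, 0, 0]}])

```text
time: 17.6
position: [0.41, 0.1522, 0.1389]
tool_rot: [1.185, 1.238, -1.212]
ft_force: [0.0, -0.3, 0.4]
grip_width: 0.699
```

```bash
python3 look.py w10; python3 - <<'E'
from h import *
print(get_state()['position'],go([.43,.15,.05]))
E
```

```text
17.6 [0.40998506 0.15223695 0.13892269]
lid [141 213] circ 367 282 92 rect [371.8 280.   89.8  80.1  71.1] 
lid [259 158] circ 430 152 108 rect [430.5 152.1 107.1 107.1 157.8] 
lid [117  15] circ 594 297 100 rect [592.7 296.8  84.9  56.3 103.3] edge
[0.40997257 0.15180731 0.13887756] [[3.53, 0.89, 0.1], 'jaw', np.float64(-88.9), 'rot', [0.0, -0.002, 0.016]]
```

Request:
play_rows(targets=[{"claw": 0.3, "linear": [0.3, 0.45, 0], "rotation": [0, 0, 0.015]}, {"claw": 0.3, "linear": [0.8, 0.45, 0], "rotation": [0, 0, 0]}, {"claw": 0.3, "linear": [0.8, 0, -0.1], "rotation": [0, 0, 0]}, {"claw": 0.3, "linear": [0.8, 0, -0.1], "rotation": [0, 0, 0]}, {"claw": 0.3, "linear": [0.7, 0, 0], "rotation": [0, 0, 0]}, {"claw": 0.3, "linear": [0, 0, 0], "rotation": [0, 0, 0]}])

```text
time: 18.15
position: [0.4374, 0.1489, 0.0512]
tool_rot: [1.207, 1.208, -1.203]
ft_force: [-1.7, 0.1, 0.9]
grip_width: 0.702
```

```bash
python3 - <<'E'
from h import *
print(get_state()['position'],go([.4303,.1521,.016]))
E
```

```text
[0.43744966 0.1489038  0.05122125] [[1.41, -0.29, -0.13], 'jaw', np.float64(-89.7), 'rot', [0.0, 0.0, -0.003]]
```

Request:
play_rows(targets=[{"claw": 0.3, "linear": [0.3, -0.28, -0.13], "rotation": [0, 0, 0]}, {"claw": 0.3, "linear": [0.5, -0.03, 0], "rotation": [0, 0, 0]}, {"claw": 0.3, "linear": [0.2, 0, 0], "rotation": [0, 0, 0]}, {"claw": 0.3, "linear": [0, 0, 0], "rotation": [0, 0, 0]}])

```text
time: 18.48
position: [0.4303, 0.1494, 0.0263]
tool_rot: [1.211, 1.204, -1.207]
ft_force: [0.5, -0.5, 0.4]
grip_width: 0.699
```

```bash
python3 - <<'E'
from h import *
print(get_state()['position'],go([.4303,.1521,.016]))
E
```

```text
[0.43027428 0.1494358  0.02627668] [[0.41, -0.0, -0.11], 'jaw', np.float64(-90.1), 'rot', [0.0, 0.001, -0.003]]
```

Request:
play_rows(targets=[{"claw": 0.3, "linear": [0.35, 0, -0.12], "rotation": [0, 0, 0]}, {"claw": 0.5, "linear": [0.1, 0, 0], "rotation": [0, 0, 0]}, {"claw": 1, "linear": [0.02, 0, 0], "rotation": [0, 0, 0]}, {"claw": 1, "linear": [0, 0, 0], "rotation": [0, 0, 0]}, {"claw": 1, "linear": [0, 0, 0], "rotation": [0, 0, 0]}, {"claw": 1, "linear": [0, 0, 0], "rotation": [0, 0, 0]}, {"claw": 1, "linear": [0, 0, 0], "rotation": [0, 0, 0]}, {"claw": 1, "linear": [0, 0, 0], "rotation": [0, 0, 0]}, {"claw": 1, "linear": [0, 0, 0], "rotation": [0, 0, 0]}, {"claw": 1, "linear": [0, 0, 0], "rotation": [0, 0, 0]}])

```text
time: 19.32
position: [0.4327, 0.1529, 0.0166]
tool_rot: [1.214, 1.2, -1.204]
ft_force: [0.8, 1.0, -1.9]
grip_width: 0.271
```

Request:
play_rows(targets=[{"claw": 1, "linear": [0, 0, 0], "rotation": [0, 0, 0]}, {"claw": 1, "linear": [0, 0, 0], "rotation": [0, 0, 0]}, {"claw": 1, "linear": [0, 0, 0], "rotation": [0, 0, 0]}])

```text
time: 19.57
position: [0.4327, 0.1528, 0.0165]
tool_rot: [1.214, 1.2, -1.204]
ft_force: [0.9, -0.0, -1.2]
grip_width: 0.268
```

Request:
play_rows(targets=[{"claw": 1, "linear": [-0.6, 0, 0], "rotation": [0, 0, 0]}, {"claw": 1, "linear": [-1, 0, 0], "rotation": [0, 0, 0]}, {"claw": 1, "linear": [-1, 0, 0], "rotation": [0, 0, 0]}, {"claw": 1, "linear": [-1, 0, 0], "rotation": [0, 0, 0]}, {"claw": 1, "linear": [-1, 0, 0], "rotation": [0, 0, 0]}, {"claw": 1, "linear": [-1, 0, 0], "rotation": [0, 0, 0]}, {"claw": 1, "linear": [-1, 0, 0], "rotation": [0, 0, 0]}, {"claw": 1, "linear": [-1, 0.5, 0.5], "rotation": [0, 0, 0]}, {"claw": 1, "linear": [0, 1, 0.9], "rotation": [0, 0, 0]}, {"claw": 1, "linear": [0, 1, 0.9], "rotation": [0, 0, 0]}])

```text
time: 20.4
position: [0.488, 0.1002, 0.2147]
tool_rot: [1.199, 1.209, -1.199]
ft_force: [-0.9, 0.7, -1.7]
grip_width: 0.267
```

Request:
play_rows(targets=[{"claw": 1, "linear": [0, 1, 0.9], "rotation": [0, 0, 0]}, {"claw": 1, "linear": [0, 1, 0.9], "rotation": [0, 0, 0]}, {"claw": 1, "linear": [0, 1, 0.9], "rotation": [0, 0, 0]}, {"claw": 1, "linear": [0, 0.8, 0.6], "rotation": [0, 0, 0]}, {"claw": 1, "linear": [0, 0, 0], "rotation": [0, 0, 0]}, {"claw": 1, "linear": [0, 0, 0], "rotation": [0, 0, 0]}])

```text
time: 20.9
position: [0.5925, 0.0075, 0.2151]
tool_rot: [1.205, 1.201, -1.204]
ft_force: [-0.0, 1.2, -0.8]
grip_width: 0.271
```

```bash
python3 look.py w11; python3 - <<'E'
from h import *
s=np.load('w11.npy',allow_pickle=True).item();im=cv2.imread('pics/w11.png')
heldround(im,s,.055,.0035)
E
```

```text
20.9 [0.5924623  0.00749953 0.21513019]
lid [257 297] circ 387 5 85 rect [394.9   5.3  85.4  36.7  89.9] 
lid [ 98 296] circ 371 279 89 rect [378.  278.3  79.3  73.9  90. ] 
lid [256 211] circ 499 6 235 rect [540.5   9.2 234.  146.7  94.1] 
lid [ 58 159] circ 609 299 116 rect [609.  299.7  86.   83.8 104.1] 
lid [494   7] circ 872 -360 108 rect [ 856.8 -365.3  107.8   38.6  107.6] edge
lid centre [0.5896 0.0077] tool offset [-0.     -0.0029 -0.0002] rms 0.0007 66
```

View pics/w11.png

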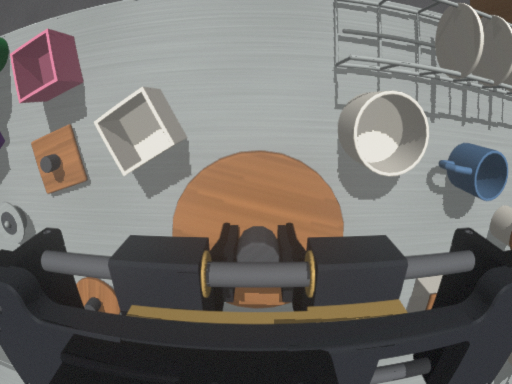

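```bash
python3 - <<'E'
from h import *
s=np.load('w11.npy',allow_pickle=True).item();im=cv2.imread('pics/w11.png')
for t in(155,170,178,184):
    rimfit(im,s,(392,132),46,.068,.047,[.645,-.146],t); m=rim(im,s,(392,132),.068,46,t=t)
m=rim(im,s,(135,132),.064,62,t=172)
im[m>0]=(0,0,255)
m=rim(im,s,(392,132),.068,46,t=178)
im[m>0]=(0,0,255)
cv2.imwrite('pics/c4.png',cv2.resize(np.hstack([im[70:195,75:200],im[70:195,330:455]]),None,fx=3,fy=3))
E
```

```text
rimfit [ 0.6497 -0.1459] med 0.0047 2391
rim circ 648.4 -142.3 104.2 rect [ 646.3 -144.5   96.9   95.7    3.3] 2391
rimfit [ 0.6476 -0.1456] med 0.0041 1987
rim circ 646.3 -144.1 98.9 rect [ 646.2 -144.2   96.9   95.6    5.7] 1987
rimfit [ 0.6467 -0.1454] med 0.0046 1724
rim circ 645.8 -144.1 97.9 rect [ 646.2 -144.2   96.8   95.5    5.7] 1724
rimfit [ 0.6467 -0.1454] med 0.0051 1666
rim circ 646.0 -144.4 97.6 rect [ 646.4 -144.2   96.6   95.5    5.7] 1666
rim circ 645.9 147.5 102.8 rect [645.9 147.5  74.9  74.8  28.2] 1429
rim circ 645.8 -144.1 97.9 rect [ 646.2 -144.2   96.8   95.5    5.7] 1724
```

View pics/c4.png

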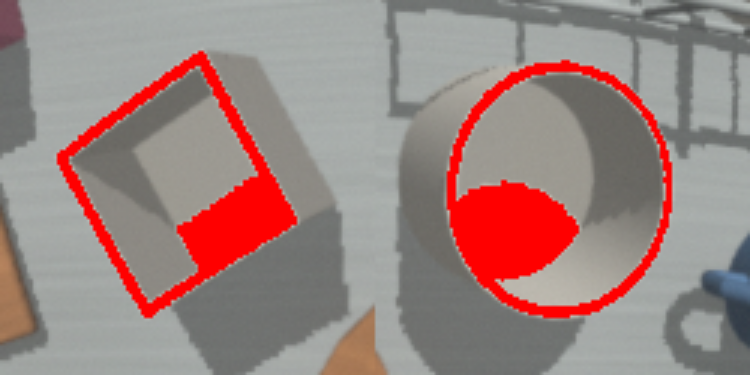

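Request:
play_rows(targets=[{"claw": 1, "linear": [0, 0.35, 0.9], "rotation": [0, 0, 0]}, {"claw": 1, "linear": [0, 0.35, 0.9], "rotation": [0, 0, 0]}, {"claw": 1, "linear": [0, 0.35, 0.9], "rotation": [0, 0, 0]}, {"claw": 1, "linear": [0, 0.35, 0.9], "rotation": [0, 0, 0]}, {"claw": 1, "linear": [0.4, 0.35, 0.9], "rotation": [0, 0, 0]}, {"claw": 1, "linear": [0.6, 0.3, 0.9], "rotation": [0, 0, 0]}, {"claw": 1, "linear": [0.6, 0.2, 0.7], "rotation": [0, 0, 0]}, {"claw": 1, "linear": [0.6, 0, 0], "rotation": [0, 0, 0]}, {"claw": 1, "linear": [0.6, 0, 0], "rotation": [0, 0, 0]}, {"claw": 1, "linear": [0, 0, 0], "rotation": [0, 0, 0]}])

```text
time: 21.78
position: [0.6473, -0.1369, 0.1451]
tool_rot: [1.19, 1.212, -1.189]
ft_force: [-0.6, -0.4, -1.4]
grip_width: 0.265
```

```bash
python3 - <<'E'
from h import *
print(get_state()['position'],go([.6488,-.1442,.0795]))
E
```

```text
[ 0.64734443 -0.13689836  0.14505842] [[2.62, 0.03, 0.28], 'jaw', np.float64(-88.6), 'rot', [0.0, 0.004, -0.004]]
```

Request:
play_rows(targets=[{"claw": 1, "linear": [0.4, 0, 0.25], "rotation": [0, 0, 0]}, {"claw": 1, "linear": [0.6, 0, 0], "rotation": [0, 0, 0]}, {"claw": 1, "linear": [0.6, 0, 0], "rotation": [0, 0, 0]}, {"claw": 1, "linear": [0.2, 0, 0], "rotation": [0, 0, 0]}, {"claw": 1, "linear": [0, 0, 0], "rotation": [0, 0, 0]}])

```text
time: 22.2
position: [0.6475, -0.1404, 0.0995]
tool_rot: [1.187, 1.214, -1.184]
ft_force: [-1.0, 0.9, -0.8]
grip_width: 0.27
```

```bash
python3 - <<'E'
from h import *
print(get_state()['position'],go([.6488,-.1442,.0795]))
E
```

```text
[ 0.64747431 -0.14043447  0.09947522] [[0.8, 0.04, 0.15], 'jaw', np.float64(-88.3), 'rot', [0.0, 0.003, -0.005]]
```

Request:
play_rows(targets=[{"claw": 1, "linear": [0.15, 0.05, 0.17], "rotation": [0, 0, 0]}, {"claw": 1, "linear": [0.1, 0, 0], "rotation": [0, 0, 0]}, {"claw": 1, "linear": [0, 0, 0], "rotation": [0, 0, 0]}])

```text
time: 22.45
position: [0.65, -0.1443, 0.0948]
tool_rot: [1.187, 1.212, -1.181]
ft_force: [-0.6, 0.8, -1.1]
grip_width: 0.27
```

```bash
python3 - <<'E'
from h import *
print(get_state()['position'],go([.6488,-.1442,.0795]))
E
```

```text
[ 0.64996231 -0.1443099   0.09483941] [[0.61, -0.05, -0.01], 'jaw', np.float64(-88.2), 'rot', [0.0, 0.004, -0.006]]
```

Request:
play_rows(targets=[{"claw": 1, "linear": [0.2, -0.03, 0], "rotation": [0, 0, 0]}, {"claw": 1, "linear": [0.2, 0, 0], "rotation": [0, 0, 0]}, {"claw": 1, "linear": [0.12, 0, 0], "rotation": [0, 0, 0]}, {"claw": 1, "linear": [0.1, 0, 0], "rotation": [0, 0, 0]}, {"claw": 1, "linear": [0.05, 0, 0], "rotation": [0, 0, 0]}])

```text
time: 22.87
position: [0.6511, -0.145, 0.0796]
tool_rot: [1.188, 1.208, -1.179]
ft_force: [-2.9, -0.9, 7.8]
grip_width: 0.266
```

Request:
play_rows(targets=[{"claw": 0.55, "linear": [0, 0, 0], "rotation": [0, 0, 0]}, {"claw": 0.55, "linear": [0, 0, 0], "rotation": [0, 0, 0]}, {"claw": 0.55, "linear": [0, 0, 0], "rotation": [0, 0, 0]}, {"claw": 0.4, "linear": [0, 0, 0], "rotation": [0, 0, 0]}, {"claw": 0.4, "linear": [-0.5, 0, 0], "rotation": [0, 0, 0]}, {"claw": 0.4, "linear": [-1, 0, 0], "rotation": [0, 0, 0]}, {"claw": 0.4, "linear": [-1, 0, 0], "rotation": [0, 0, 0]}, {"claw": 0.4, "linear": [-1, 0, 0], "rotation": [0, 0, 0]}, {"claw": 0.4, "linear": [-1, 0, 0], "rotation": [0, 0, 0]}, {"claw": 0.4, "linear": [0, 0, 0], "rotation": [0, 0, 0]}])

```text
time: 23.7
position: [0.6489, -0.1433, 0.1996]
tool_rot: [1.188, 1.21, -1.178]
ft_force: [0.9, 0.1, 0.4]
grip_width: 0.598
```

```bash
python3 look.py w12; python3 - <<'E'
from h import *
s=np.load('w12.npy',allow_pickle=True).item();im=cv2.imread('pics/w12.png')
for c in blobs(masks(im)[0],300):
    P=plane('wrist',c[:,0],.076,s);print(c[:,0].mean(0),rect(P),cv2.minEnclosingCircle(np.float32(P)*1000))
print(go([.61,.30,.19],-76),go([.61,.30,.19],-62))
E
```

```text
23.7 [ 0.64886654 -0.14334765  0.19962511]
lid [  9 370] circ 96 530 190 rect [ 85.8 514.1 188.4  83.9 146.7] edge
lid [  4 191] circ 614 281 94 rect [608.2 261.5  93.8  40.5 163.9] edge
lid [258 182] circ 632 -146 132 rect [ 631.9 -145.7  131.6  130.1   19.8] 
lid [485  32] circ 895 -470 177 rect [ 892.5 -467.2  129.9  129.2   85.6] edge
[  9.1        370.73636364] [201.5 396.  154.4  68.8 146.7] ((210.17120361328125, 409.24261474609375), 77.83233642578125)
[  4.18421053 191.13157895] [629.6 189.   76.9  33.2 163.9] ((634.17041015625, 204.99072265625), 38.44771194458008)
[258.1722973  182.97972973] [ 648.9 -144.6  107.9  106.6   19.8] ((648.9593505859375, -144.59263610839844), 54.22932434082031)
[485.94941634  32.32684825] [ 862.5 -408.   106.5  105.9   85.6] ((864.254150390625, -410.0020446777344), 72.47211456298828)
[[0.2, -0.95, -17.77], 'jaw', np.float64(-88.1), 'rot', [-0.135, 0.004, -0.007]] [[0.2, -0.95, -17.77], 'jaw', np.float64(-88.1), 'rot', [-0.29, 0.005, -0.006]]
```

Request:
play_rows(targets=[{"claw": 0.3, "linear": [0, 0, -0.6], "rotation": [0, 0, 0]}, {"claw": 0.3, "linear": [0, 0, -1], "rotation": [0, 0, 0]}, {"claw": 0.3, "linear": [0, 0, -1], "rotation": [0, 0, 0]}, {"claw": 0.3, "linear": [0, 0, -1], "rotation": [0, 0, 0]}, {"claw": 0.3, "linear": [0, 0, -1], "rotation": [0, 0, 0]}, {"claw": 0.3, "linear": [0, 0, -1], "rotation": [0, 0, 0]}, {"claw": 0.3, "linear": [0, 0, -1], "rotation": [0, 0, 0]}, {"claw": 0.3, "linear": [0, 0, -1], "rotation": [0, 0, 0]}, {"claw": 0.3, "linear": [0, 0, -1], "rotation": [0, 0, 0]}, {"claw": 0.3, "linear": [0, 0, -1], "rotation": [0, 0, 0]}])

```text
time: 24.58
position: [0.6333, 0.1077, 0.1884]
tool_rot: [1.186, 1.217, -1.197]
ft_force: [0.6, 0.2, 0.9]
grip_width: 0.699
```

```bash
python3 - <<'E'
from h import *
print(get_state()['position'],go([.595,.30,.16],-76))
E
```

```text
[0.63328043 0.10772893 0.18843827] [[1.09, -1.34, -7.73], 'jaw', np.float64(-88.6), 'rot', [-0.14, 0.004, 0.002]]
```

Request:
play_rows(targets=[{"claw": 0.3, "linear": [0, -0.2, -1], "rotation": [0, 0, 0]}, {"claw": 0.3, "linear": [0, -0.2, -1], "rotation": [0, 0, 0]}, {"claw": 0.3, "linear": [0, -0.2, -1], "rotation": [0, 0, 0]}, {"claw": 0.3, "linear": [0, -0.2, -1], "rotation": [-0.03, 0, 0]}, {"claw": 0.3, "linear": [0.1, -0.1, -1], "rotation": [-0.03, 0, 0]}, {"claw": 0.3, "linear": [0.3, 0, -1], "rotation": [-0.03, 0, 0]}, {"claw": 0.3, "linear": [0.3, 0, -1], "rotation": [-0.03, 0, 0]}, {"claw": 0.3, "linear": [0.3, 0, -0.5], "rotation": [-0.02, 0, 0]}, {"claw": 0.3, "linear": [0, 0, 0], "rotation": [0, 0, 0]}, {"claw": 0.3, "linear": [0, 0, 0], "rotation": [0, 0, 0]}])

```text
time: 25.42
position: [0.5758, 0.3204, 0.1528]
tool_rot: [0.992, 1.342, -1.019]
ft_force: [0.0, -0.4, 0.1]
grip_width: 0.699
```

```bash
python3 look.py w13; python3 - <<'E'
from h import *
print(get_state()['position'],go([.6095,.2995,.05],-76))
E
```

```text
25.4167 [0.5758449  0.32043339 0.15280069]
lid [242 307] circ 395 290 71 rect [404.  292.9  71.   19.3 106.2] 
lid [282 150] circ 609 303 116 rect [608.6 303.   84.   83.8  13.9] 
[0.57567025 0.32009824 0.15263191] [[4.08, 1.17, 1.17], 'jaw', np.float64(-74.2), 'rot', [0.02, -0.001, 0.014]]
```

Request:
play_rows(targets=[{"claw": 0.3, "linear": [0, 0.6, 0.6], "rotation": [0.02, 0, 0.01]}, {"claw": 0.3, "linear": [0.5, 0.55, 0.45], "rotation": [0, 0, 0]}, {"claw": 0.3, "linear": [0.9, 0, 0], "rotation": [0, 0, 0]}, {"claw": 0.3, "linear": [0.9, 0, 0], "rotation": [0, 0, 0]}, {"claw": 0.3, "linear": [0.9, 0, 0], "rotation": [0, 0, 0]}, {"claw": 0.3, "linear": [0.6, 0, 0], "rotation": [0, 0, 0]}, {"claw": 0.3, "linear": [0, 0, 0], "rotation": [0, 0, 0]}])

```text
time: 26.05
position: [0.6262, 0.2814, 0.0579]
tool_rot: [1.051, 1.289, -1.051]
ft_force: [-0.0, -0.8, 0.5]
grip_width: 0.704
```

```bash
python3 - <<'E'
from h import *
print(get_state()['position'],go([.609,.302,.016],-76))
E
```

```text
[0.62623632 0.28135229 0.05794037] [[1.66, -0.51, -0.97], 'jaw', np.float64(-78.0), 'rot', [-0.022, 0.006, -0.005]]
```

Request:
play_rows(targets=[{"claw": 0.3, "linear": [0, -0.5, -0.9], "rotation": [-0.022, 0.006, 0]}, {"claw": 0.3, "linear": [0.4, 0, 0], "rotation": [0, 0, 0]}, {"claw": 0.3, "linear": [0.5, 0, 0], "rotation": [0, 0, 0]}, {"claw": 0.3, "linear": [0.3, 0, 0], "rotation": [0, 0, 0]}, {"claw": 0.3, "linear": [0, 0, 0], "rotation": [0, 0, 0]}])

```text
time: 26.47
position: [0.616, 0.2938, 0.0301]
tool_rot: [1.043, 1.298, -1.028]
ft_force: [-1.7, -0.6, -0.7]
grip_width: 0.699
```

```bash
python3 - <<'E'
from h import *
print(get_state()['position'],go([.609,.302,.016],-76))
E
```

```text
[0.61600683 0.29377639 0.03007328] [[0.56, -0.21, -0.39], 'jaw', np.float64(-76.7), 'rot', [-0.008, 0.002, -0.009]]
```

Request:
play_rows(targets=[{"claw": 0.3, "linear": [0.1, -0.22, -0.4], "rotation": [-0.008, 0, -0.009]}, {"claw": 0.3, "linear": [0.2, -0.03, -0.05], "rotation": [0, 0, 0]}, {"claw": 0.3, "linear": [0, 0, 0], "rotation": [0, 0, 0]}])

```text
time: 26.72
position: [0.6079, 0.3037, 0.0232]
tool_rot: [1.026, 1.311, -1.029]
ft_force: [-0.2, -0.5, -0.2]
grip_width: 0.698
```

```bash
python3 - <<'E'
from h import *
print(get_state()['position'],go([.609,.302,.016],-76))
E
```

```text
[0.60789218 0.30371384 0.02317565] [[0.29, 0.03, 0.08], 'jaw', np.float64(-76.0), 'rot', [-0.0, 0.002, -0.0]]
```

Request:
play_rows(targets=[{"claw": 0.4, "linear": [0.25, 0.03, 0.05], "rotation": [0, 0, 0]}, {"claw": 0.6, "linear": [0.05, 0, 0], "rotation": [0, 0, 0]}, {"claw": 1, "linear": [0, 0, 0], "rotation": [0, 0, 0]}, {"claw": 1, "linear": [0, 0, 0], "rotation": [0, 0, 0]}, {"claw": 1, "linear": [0, 0, 0], "rotation": [0, 0, 0]}, {"claw": 1, "linear": [0, 0, 0], "rotation": [0, 0, 0]}, {"claw": 1, "linear": [0, 0, 0], "rotation": [0, 0, 0]}, {"claw": 1, "linear": [0, 0, 0], "rotation": [0, 0, 0]}, {"claw": 1, "linear": [0, 0, 0], "rotation": [0, 0, 0]}, {"claw": 1, "linear": [0, 0, 0], "rotation": [0, 0, 0]}])

```text
time: 27.55
position: [0.6095, 0.3033, 0.0158]
tool_rot: [1.027, 1.311, -1.027]
ft_force: [0.0, -0.5, -0.2]
grip_width: 0.266
```

Request:
play_rows(targets=[{"claw": 1, "linear": [0, 0, 0], "rotation": [0, 0, 0]}, {"claw": 1, "linear": [0, 0, 0], "rotation": [0, 0, 0]}])

```text
time: 27.72
position: [0.6095, 0.3033, 0.0158]
tool_rot: [1.027, 1.311, -1.027]
ft_force: [-0.2, -0.2, -1.3]
grip_width: 0.267
```

Request:
play_rows(targets=[{"claw": 1, "linear": [-0.6, 0, 0], "rotation": [0, 0, 0]}, {"claw": 1, "linear": [-1, 0, 0], "rotation": [0, 0, 0]}, {"claw": 1, "linear": [-1, 0, 0], "rotation": [0, 0, 0]}, {"claw": 1, "linear": [-1, 0, 0], "rotation": [0, 0, 0]}, {"claw": 1, "linear": [-1, 0, 0], "rotation": [0, 0, 0]}, {"claw": 1, "linear": [-1, 0, 0], "rotation": [0, 0, 0]}, {"claw": 1, "linear": [-0.6, 0, 0], "rotation": [-0.04, 0, 0]}, {"claw": 1, "linear": [0, 0, 0], "rotation": [-0.06, 0, 0]}, {"claw": 1, "linear": [0, 0, 0], "rotation": [-0.06, 0, 0]}, {"claw": 1, "linear": [0, 0, 0], "rotation": [0, 0, 0]}])

```text
time: 28.55
position: [0.6081, 0.3051, 0.1891]
tool_rot: [0.829, 1.402, -0.824]
ft_force: [0.4, -0.1, -0.6]
grip_width: 0.265
```

```bash
python3 look.py w14; python3 - <<'E'
from h import *
s=np.load('w14.npy',allow_pickle=True).item();im=cv2.imread('pics/w14.png')
c=[c for c in blobs(masks(im)[0],1500) if abs(c[:,0,0].mean()-257)<25 and c[:,0,1].mean()<260][0][:,0]
v=c[:,1].min();P=plane('wrist',c,s['position'][2]-.0028,s)
T=R.from_rotvec(s['tool_rot']).as_matrix();D=np.c_[P-s['position'][:2],np.zeros(len(P))]@T
f=(c[:,1]<v+6)&(abs(c[:,0]-257)<35);sd=(c[:,1]>v+12)&(c[:,1]<218);L=sd&(c[:,0]<257);Rr=sd&(c[:,0]>257)
print('front',np.median(D[f,1]),np.polyfit(D[f,2],D[f,1],1),'sides',np.median(D[L,2]),np.median(D[Rr,2]),np.polyfit(D[L,1],D[L,2],1)[0],np.polyfit(D[Rr,1],D[Rr,2],1)[0])
rim(im,s,(400,130),.064,62,t=172)
print(go([.6459,.1475,.12],-61.8))
E
```

```text
28.55 [0.60811888 0.30510826 0.1890865 ]
lid [257 206] circ 572 285 188 rect [565.2 281.2 170.9 105.5 119. ] 
front 0.04208961561592144 [-0.00187237  0.04209896] sides -0.04168290340250756 0.04086049152528438 0.0025414017516886558 0.002373120618076317
rim circ 725.2 201.7 132.5 rect [699.2 215.6 132.5  59.3  62. ] 674
[[2.77, -1.74, 6.24], 'jaw', np.float64(-61.1), 'rot', [0.008, 0.002, -0.004]]
```

View pics/w14.png

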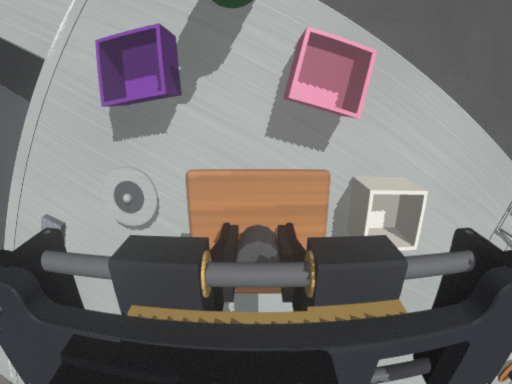

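Request:
play_rows(targets=[{"claw": 1, "linear": [0, -0.25, 0.9], "rotation": [0, 0, 0]}, {"claw": 1, "linear": [0, -0.25, 0.9], "rotation": [0, 0, 0]}, {"claw": 1, "linear": [0, -0.25, 0.9], "rotation": [0, 0, 0]}, {"claw": 1, "linear": [0, -0.25, 0.9], "rotation": [0, 0, 0]}, {"claw": 1, "linear": [0.4, -0.25, 0.9], "rotation": [0, 0, 0]}, {"claw": 1, "linear": [0.6, -0.25, 0.9], "rotation": [0, 0, 0]}, {"claw": 1, "linear": [0.6, -0.2, 0.8], "rotation": [0, 0, 0]}, {"claw": 1, "linear": [0.5, 0, 0], "rotation": [0, 0, 0]}, {"claw": 1, "linear": [0, 0, 0], "rotation": [0, 0, 0]}, {"claw": 1, "linear": [0, 0, 0], "rotation": [0, 0, 0]}])

```text
time: 29.43
position: [0.6439, 0.1444, 0.137]
tool_rot: [0.85, 1.395, -0.844]
ft_force: [1.1, 0.1, -0.4]
grip_width: 0.267
```

```bash
python3 - <<'E'
from h import *
print(get_state()['position'],go([.6459,.1475,.095],-61.8))
E
```

```text
[0.64385574 0.1443516  0.13699369] [[1.68, 0.12, -0.08], 'jaw', np.float64(-62.4), 'rot', [-0.007, 0.001, -0.003]]
```

Request:
play_rows(targets=[{"claw": 1, "linear": [0.4, 0.1, -0.1], "rotation": [-0.007, 0, 0]}, {"claw": 1, "linear": [0.6, 0, 0], "rotation": [0, 0, 0]}, {"claw": 1, "linear": [0.5, 0, 0], "rotation": [0, 0, 0]}, {"claw": 1, "linear": [0.1, 0, 0], "rotation": [0, 0, 0]}, {"claw": 1, "linear": [0, 0, 0], "rotation": [0, 0, 0]}])

```text
time: 29.85
position: [0.6442, 0.1549, 0.0951]
tool_rot: [0.84, 1.401, -0.828]
ft_force: [0.8, 1.0, -0.2]
grip_width: 0.27
```

```bash
python3 - <<'E'
from h import *
print(get_state()['position'],go([.6459,.1475,.0748],-61.8))
E
```

```text
[0.64424001 0.15488478 0.09509946] [[0.81, -0.09, 0.29], 'jaw', np.float64(-61.4), 'rot', [0.004, -0.0, -0.005]]
```

Request:
play_rows(targets=[{"claw": 1, "linear": [0.15, -0.1, 0.33], "rotation": [0, 0, 0]}, {"claw": 1, "linear": [0.05, 0, 0], "rotation": [0, 0, 0]}, {"claw": 1, "linear": [0, 0, 0], "rotation": [0, 0, 0]}])

```text
time: 30.1
position: [0.6456, 0.1474, 0.0893]
tool_rot: [0.838, 1.403, -0.826]
ft_force: [0.6, -0.2, -1.4]
grip_width: 0.266
```

```bash
python3 - <<'E'
from h import *
print(get_state()['position'],go([.6459,.1475,.0748],-61.8))
E
```

```text
[0.64557741 0.14742497 0.08933231] [[0.58, 0.01, 0.0], 'jaw', np.float64(-61.3), 'rot', [0.006, -0.001, -0.005]]
```

Request:
play_rows(targets=[{"claw": 1, "linear": [0.2, 0, 0], "rotation": [0, 0, 0]}, {"claw": 1, "linear": [0.2, 0, 0], "rotation": [0, 0, 0]}, {"claw": 1, "linear": [0.12, 0, 0], "rotation": [0, 0, 0]}, {"claw": 1, "linear": [0.1, 0, 0], "rotation": [0, 0, 0]}, {"claw": 1, "linear": [0.04, 0, 0], "rotation": [0, 0, 0]}])

```text
time: 30.52
position: [0.6474, 0.1468, 0.0747]
tool_rot: [0.841, 1.399, -0.826]
ft_force: [-4.1, -1.3, 12.2]
grip_width: 0.268
```

Request:
play_rows(targets=[{"claw": 0.55, "linear": [0, 0, 0], "rotation": [0, 0, 0]}, {"claw": 0.55, "linear": [0, 0, 0], "rotation": [0, 0, 0]}, {"claw": 0.55, "linear": [0, 0, 0], "rotation": [0, 0, 0]}, {"claw": 0.4, "linear": [0, 0, 0], "rotation": [0, 0, 0]}, {"claw": 0.4, "linear": [-0.5, 0, 0], "rotation": [0, 0, 0]}, {"claw": 0.4, "linear": [-1, 0, 0], "rotation": [0, 0, 0]}, {"claw": 0.4, "linear": [-1, 0, 0], "rotation": [0, 0, 0]}, {"claw": 0.4, "linear": [-1, 0, 0], "rotation": [0, 0, 0]}, {"claw": 0.4, "linear": [-1, 0, 0], "rotation": [0, 0, 0]}, {"claw": 0.4, "linear": [0, 0, 0], "rotation": [0, 0, 0]}])

```text
time: 31.35
position: [0.6452, 0.1469, 0.1938]
tool_rot: [0.839, 1.402, -0.826]
ft_force: [0.6, 1.2, 1.8]
grip_width: 0.601
```

```bash
python3 look.py w15; python3 - <<'E'
from h import *
s=np.load('w15.npy',allow_pickle=True).item();im=cv2.imread('pics/w15.png')
for c in blobs(masks(im)[0],300):
    P=plane('wrist',c[:,0],.072,s);print(c[:,0].mean(0),rect(P))
t=get_image('top');cv2.imwrite('pics/top9.png',t);sc=get_image('scene')
for c in blobs(masks(t)[0]):
    print('top',c[:,0].mean(0).astype(int),rect(plane('top',c[:,0],.011)),rect(plane('top',c[:,0],.07)))
cv2.imwrite('pics/fin.png',np.vstack([t[60:320,100:460],sc[110:370,60:420]]))
E
```

```text
31.35 [0.64520994 0.14688663 0.19384531]
lid [258 182] circ 632 140 139 rect [632.8 139.7 101.3 101.2 118.6] 
[258.584375 182.0375  ] [646.8 147.4  83.8  83.8 118.6]
top [358 227] [ 364.5 -308.5  108.9   74.6    1.7] [ 362.1 -289.2  102.7   70.3    1.7]
top [158 221] [364.2 282.7  90.5  87.9  47.4] [361.8 268.5  85.4  82.9  47.4]
top [409 179] [ 514.4 -463.4   76.6   73.1   91.8] [ 503.4 -435.2   72.3   69.    91.8]
top [307 125] [ 669.4 -156.4  117.3  114.5  154.5] [ 649.6 -145.7  110.7  108.   154.5]
top [467  65] [ 908.4 -648.   211.8  172.5   94.4] [ 875.  -609.3  199.7  162.7   94.4]
```

View pics/fin.png

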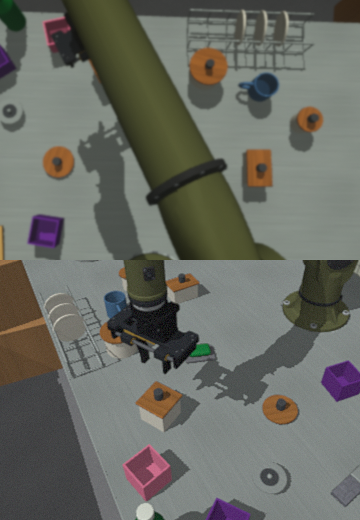

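```bash
python3 -c "
from bench import *
print(close_job())"
```

```text
the job is handed in; nothing more can be done
None
```

All four lids are on their own canisters, and I handed the job in at about 31 s of the 102 s allowed. `close_job` gives no verdict, so the figures below are my own camera and force checks.

| Lid | Off its canister's centre | Yaw difference | TCP height at contact, measured / expected |
|---|---|---|---|
| Small round | about 2 mm | – | 69.1 / 69.2 mm |
| Oblong | about 1.5 mm | about 0.4° | 65.2 / 65.7 mm |
| Large round | about 3 mm | – | 79.6 / 79.5 mm |
| Square | about 1 mm | about 0.4° | 74.7 / 74.8 mm |

- **Setting down:** each lid was lowered until it touched, with 8 to 20 N of contact force, and then released. I checked each lid's position with the wrist camera afterwards. Lid tilt was not measured separately; the contact heights and the final pictures show nothing tilted.
- **Agreement between cameras:** the final top view agrees with the wrist camera to within about 4 mm for the three lids it could see. The arm hid the square lid there, so that one rests on the wrist view and the scene picture.
- **Spare lid:** it lies within 1 mm of where it started.
- **Canisters:** I did not re-measure them after placing. The offsets above use their measured positions from before each placing.
- **One slip:** while I was grasping the small round lid, a finger pushed it about 8 mm across the worktop. I corrected for this before gripping it.

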